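# Close the last turn catch on a picture frame with a flat driver

### The arm

A 6-joint arm with a two-finger parallel gripper is mounted at the origin on the work surface. World frame = base frame: x ahead of the robot, y to its left, z up, the work surface at z = 0. Lengths are in m, angles in rad, forces in N, time in s.
With the tool pointing down it reaches from about 0.35 to 0.975 m from the base axis. Payload 4.9 kg.
Tool frame: the origin (TCP) lies midway between the tips of the shut fingers; the grasp point (between the pads) lies behind it (manip.grasp_offset is the y of the grasp point in the tool frame, in m); y points along the fingers, z is the direction in which the jaws open and shut, and the axes are right-handed (so a half turn about y gives the same grasp; the last joint's range is limited). The gripper opens to 85 mm and grips with 20 to 120 N. Pads are 22 mm wide; open, the fingers measure 114 mm over their backs; the gripper's body (76 mm by 85 mm) begins 54 mm behind the grasp point. The pads swing forward as they close: fully open they stand 13 mm farther back than shut.
Start: joints at [-1.391, 0.053, 1.613, -0, 1.476, -0.119], TCP at [0.184, -0.597, 0.231] pointing down, gripper open.
Joint ranges: [-3.01, 3.01], [-1.01, 2.22], [0.06, 2.58], [-1.02, 4.17], [0.09, 2.62], [-3.14, 3.14]. Speed limits (rad/s): [2.57, 2.57, 3.14, 3.14, 3.14, 3.14].

### API

Orientations are given as a unit quaternion [w, x, y, z].
In Python, from plant import manip gives the robot as it stands. The module is installed in compiled form; this text tells all that it offers.
- The arm moves only by the shell command python3 -m jog 'ROWS'. ROWS is a JSON object of lists of equal length, an entry for each row: "offset": the shift along the world's x, y, z in units of 50 mm (1.0 is 50 mm), a list of three; "angular": the turn, a rotation vector about the world's x, y, z in units of 6 degrees (1.0 is 6 degrees), a list of three; "jaw": the finger opening in mm, from 0 to 85.4. In form: {"offset": [[tx, ty, tz], ...], "angular": [[ax, ay, az], ...], "jaw": [jaw, ...]}. A call has 1 to 12 rows; each row shifts and turns the commanded pose from where the row before left it; what a row does not reach is not made up. A row lasts 1/10 s, in which the tool goes at most 50 mm and 8.59 degrees, less where a joint would pass 70% of its speed; a pose out of reach is approached as far as the arm can. A call is refused whole if a number of a shift passes 1 or a number of a turn 1, either way. A call with a gripper value outside its range is refused whole. The fingers move at their own pace and stop on an object; the grip force is fixed at half the most. Time passes only in rows, so rows that do not move let the fingers close. It gives the time, the measured TCP pose, the force and the opening at its end, in the units of the state.
- manip.state(): the state, without advancing time (a new reading comes with each control period).
- manip.grab_frame(name): name is "side" or "top"; returns the picture (480x640x3 uint8, blue, green, red); there is no depth.
- manip.camera_model(name): a dict with "fx", "fy", "cx", "cy" (pixels), "k1" (the pictures are not rectified: a ray, as slopes to the right and down, at radius r is drawn at 1 + k1 r^2 times it, then the intrinsics apply), "rvec" (rotation vector, rad) and "tvec" (3), from world to camera coordinates, as OpenCV has them. Camera axes: x right, y down, z forward; pixel columns grow to the right and rows downward; lengths in m; the calibration is good to about 2 mm. A picture is of the moment at which its call begins. camera_model takes no time and is no camera call.
- manip.job_done(): hands the job in, once; it reports no verdict.
The state is a dict: "time": time; "joint_pos": joint angles; "joint_vel": joint speeds; "joint_efforts": joint torques, N m; "tool_pos": TCP position; "tool_rot": TCP orientation; "contact_force": force on the tool from outside, world axes, zero at the start; "ft_torque": the same for the moment, N m; "gripper_width": opening from 0.0 (shut) to 1.0 (fully open).
Only numpy, scipy, OpenCV 4.12 (cv2) and the standard library are available. Lean on these libraries where they do the work, as an engineer would, in place of code of your own. Each camera call takes 0.05 s, during which the arm holds its last target.

### The job

The picture frame lies face down and one of its four turn catches, the one on the rail nearest the robot, is still open. Take the flat driver out of the revolving tool stand, seat its blade in the slot of the open catch and, keeping the blade in the slot, turn the catch clockwise until its tongue is fully home, pointing straight in over the backing. Then lower the driver, without dropping it, back upright into its hole in the tool stand, leave the stand at rest, and leave the mug, vase and wooden pear where they are; turn the catch only with the driver, never with the fingers.

Things in the scene. Friction and masses are not known exactly. Their poses are not given: they have to be found in the camera images.
- driver: Flat screwdriver, 160 mm, 0.14 kg, upright in the stand, dark handle up. Origin: middle of the blade's end (lowest point); z up the handle, x across the blade's width. Blade 14 (x) by 3 (y) mm, 16 long; round shank 8 mm thick to z = 80; collar 32 mm across, 6 high; from z = 86 to 160 a bar handle 30 (x) by 20 mm (y): grip across the 20. Half a turn about z gives the same blade.
- collar (a point): Point on the driver's axis at the underside of its collar, 80 mm above the blade's end; axes as the driver. It rests on the tool stand's top plate when the driver stands in its hole.
- slot (a point): Centre of the open catch's slotted head at its top face, 33 mm above the table, in the middle of the 240 mm rail nearer the robot. z up, x along the slot and along the tongue to its point; turns with the catch. Steel head 24 mm across; slot 5 mm wide, 7 deep, open at both ends, its mouth flared to 9 mm over the upper 2 mm.
- catch (a joint): Angle of the open catch, rad, growing clockwise seen from above. 0: tongue along the rail; 1.571 (its stop): home, tongue at right angles to the rail, pointing to the frame's middle. Starts at 0.25 to 0.7. Stiff (0.06 N m), stays where it is left. The blade has about 0.15 rad of play in the slot either way.
- frame: Dark wooden picture frame face down, fixed to the table, 200 (x) by 240 mm (y), 22 mm high, rails 36 mm wide, cardboard backing 19 mm above the table. Origin: centre of its underside. The open catch is on its -x rail, at (-82, 0) mm; the other rails carry the same catches, already home (tongue 36 mm from the head's centre, 14 wide, 3 thick).
- dock (a point): Centre of the driver's hole at the top face of the stand's upper plate, 105 mm above the table, 45 mm from the stand's axis; z up, x outward from that axis; turns with the stand. Round through hole 20 mm across, chamfered 2 mm; plate 140 by 110 by 12 mm. Below it is free down to 20 mm above the table; the standing driver's blade ends 25 mm above the table.
- carousel (a joint): Angle of the revolving wooden tool stand, rad, counter-clockwise from above, 0 at the start; spins freely without limit. Lower disc 180 mm across, its top 20 mm above the table; upper plate at 105 mm; opposite the driver's hole a fixed tin with short pencils rises to 41 mm above the plate.
- mug: White mug, 72 mm across, 85 mm high; origin at the centre of its underside. Leave alone.
- vase: White vase, 84 mm across, 140 mm high; origin at the centre of its underside. Leave alone.
- pear: Turned wooden pear, 72 mm across, 86 mm high; origin at the centre of its underside. Leave alone.
Not all that is in view belongs to the job. Of the things shaped like the driver, the dark wooden one is meant.

How it is judged:
On the way, in this order (a step that is already met when the one before it is completed fails the run):
1. the driver's blade is seated in the slot of the open catch (z of driver in the frame of slot below -0.0035 m and horizontal distance between driver and slot below 0.006 m and angle between the x axis of driver and the x axis of slot, either way round below 0.35 rad and angle between driver's own z axis and vertical below 0.2 rad and value of joint catch below 1.2 rad), for 0.1 s.
2. the catch is turned home with the blade still in the slot (z of driver in the frame of slot below -0.0035 m and horizontal distance between driver and slot below 0.006 m and angle between the x axis of driver and the x axis of slot, either way round below 0.35 rad and angle between driver's own z axis and vertical below 0.2 rad and value of joint catch above 1.42 rad), for 0.1 s.
At the end, for the whole second after the job is handed in: The catch stands home (joint above 1.42 rad); the driver stands upright (within 0.1 rad) at rest in its hole in the tool stand, collar on the plate (within 4 mm in height, 6 mm sideways); the stand is at rest (below 0.2 rad/s) (value of joint catch above 1.42 rad and horizontal distance between collar and dock below 0.006 m and z of collar in the frame of dock between -0.004 and 0.004 m and angle between driver's own z axis and vertical below 0.1 rad and linear speed of driver below 0.03 m/s and velocity of joint carousel between -0.2 and 0.2 rad/s); the robot touches nothing.
It fails at once if the catch is turned while the blade is not seated in its slot ((velocity of joint catch above 0.3 rad/s or velocity of joint catch below -0.3 rad/s) and not (z of driver in the frame of slot below -0.0035 m and horizontal distance between driver and slot below 0.006 m and angle between the x axis of driver and the x axis of slot, either way round below 0.35 rad and angle between driver's own z axis and vertical below 0.2 rad)).
It fails at once if the fingers push on the catch (contact force between the fingers and catch above 2 N).
It fails at once if the driver is dropped into its hole (arrives faster than 0.5 m/s) (horizontal distance between collar and dock below 0.02 m and z of collar in the frame of dock below 0.01 m and linear speed of driver above 0.5 m/s).
It fails at once if the mug, vase or wooden pear is moved more than 30 mm or tipped over (distance of any of mug, vase, pear from where it was at the start of the episode above 0.03 m or angle between any of mug, vase, pear's own z axis and vertical above 0.4 rad).
It also fails if it takes over 61 s, if anything falls off the work surface, if the arm or the gripper's body presses on something with over 40 N, if the wrist force passes 120 N, or if a joint passes its speed limit or range.

## Working session

There is one attempt and no reset: what is moved stays moved. The work goes in short steps, Python scripts to look and compute and a shell command to move; the robot and the scene stay as the last step left them, time stands still between calls to the robot, and variables do not carry over. Pictures are saved under pics/ and viewed, and the job is handed in when it is done.

```bash
mkdir -p pics; python3 - <<'E'
from plant import manip
import cv2
for n in("side","top"):
    cv2.imwrite(f"pics/{n}0.png",manip.grab_frame(n)); print(manip.camera_model(n))
print(manip.state(), manip.grasp_offset)
E
```

```text
{'fx': 512.091206469814, 'fy': 512.091206469814, 'cx': 323.3208136125408, 'cy': 238.55525226422986, 'k1': -0.13203772726012003, 'rvec': array([ 0.47088866, -2.55640736,  1.43686694]), 'tvec': array([0.55620805, 0.18079053, 0.77675527])}
{'fx': 584.9230629761853, 'fy': 584.9230629761853, 'cx': 312.3371891003494, 'cy': 238.33275117137876, 'k1': -0.1524286563973024, 'rvec': array([ 2.11435097, -2.0616489 ,  0.25004829]), 'tvec': array([0.01406413, 0.59685806, 0.95970748])}
{'time': 0.1, 'joint_pos': array([-1.39103772e+00,  5.32834780e-02,  1.61416602e+00,  1.46899289e-05,
        1.47600699e+00, -1.19017726e-01]), 'joint_vel': array([ 8.06381961e-04, -5.87272999e-05, -4.25102241e-03,  9.35792033e-04,
       -3.63159897e-04,  1.31505424e-04]), 'joint_efforts': array([ 2.24714322e-04, -3.94905138e+01, -3.71361637e+01, -1.22648430e-04,
        3.92197544e-03, -6.30373577e-06]), 'tool_pos': array([ 0.18386068, -0.59674915,  0.23018495]), 'tool_rot': array([ 0.10522554, -0.10525523,  0.69988984, -0.69857221]), 'contact_force': array([-0.17807375, -0.20762131,  1.0112314 ]), 'ft_torque': array([-0.02158848,  0.01331876, -0.03243182]), 'gripper_width': 1.0014453503646357} -0.0187
```

View pics/side0.png

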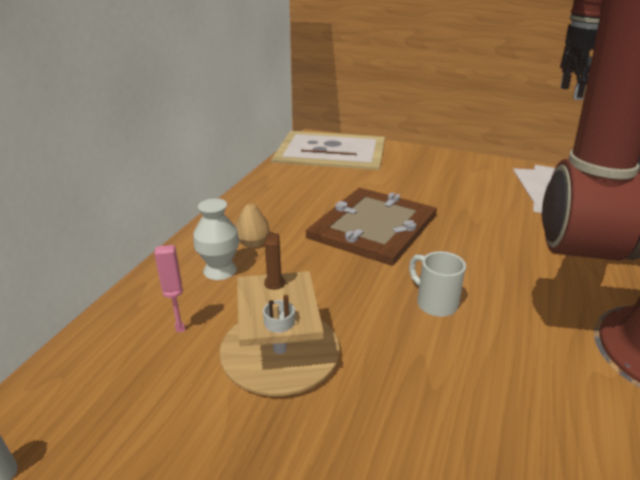

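View pics/top0.png

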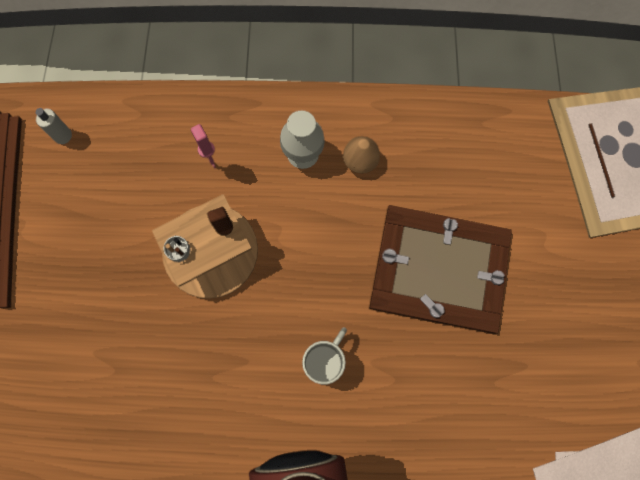

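The top view (robot at the bottom edge) shows the stand at about (210,245), with the driver handle at (222,222). The frame is at (442,268), with the open catch head at (437,310) and its tongue to (426,298). The mug is at (324,362), the vase at (302,140) and the pear at (362,155). Next I write the helpers and make zoomed crops.

```bash
cat > h.py <<'E'
import numpy as np, cv2
from plant import manip
def cam(n):
    m=manip.camera_model(n); R=cv2.Rodrigues(m["rvec"])[0]; return m,R,np.array(m["tvec"])
def K(m): return np.array([[m["fx"],0,m["cx"]],[0,m["fy"],m["cy"]],[0,0,1.]])
def D(m): return np.array([m["k1"],0,0,0.])
def ray(n,uv):
    m,R,t=cam(n)
    p=cv2.undistortPoints(np.array([[uv]],float),K(m),D(m))[0,0]
    return -R.T@t, R.T@np.array([p[0],p[1],1.])
def onz(n,uv,z):
    o,d=ray(n,uv); return o+d*(z-o[2])/d[2]
def tri(a,b):
    o1,d1=ray("side",a);o2,d2=ray("top",b)
    A=np.c_[d1,-d2]; s=np.linalg.lstsq(A,o2-o1,rcond=None)[0]
    p,q=o1+s[0]*d1,o2+s[1]*d2
    return (p+q)/2,np.linalg.norm(p-q)
def proj(n,P):
    m,R,t=cam(n); return cv2.projectPoints(np.atleast_2d(P).astype(float),m["rvec"],t,K(m),D(m))[0][:,0]
def crop(img,x0,y0,w,h,s,name):
    cv2.imwrite(name,cv2.resize(img[y0:y0+h,x0:x0+w],None,fx=s,fy=s,interpolation=cv2.INTER_CUBIC))
E
python3 - <<'E'
import cv2
from h import *
t=cv2.imread("pics/top0.png");s=cv2.imread("pics/side0.png")
crop(t,365,195,155,145,5,"pics/c1.png")
crop(t,140,180,130,120,5,"pics/c2.png")
crop(s,300,180,140,80,5,"pics/c3.png")
crop(s,210,220,140,110,5,"pics/c4.png")
for uv in [(388,207),(511,229),(500,331),(371,310)]: print("frame corner",onz("top",uv,.022))
print("head",onz("top",(437,310),.033))
for n,uv,z in [("mug",(324,362),.085),("vase",(302,125),.14),("pear",(362,145),.08)]:print(n,onz("top",uv,z))
E
```

```text
frame corner [ 0.6736817  -0.11155463  0.022     ]
frame corner [ 0.63678539 -0.34667513  0.022     ]
frame corner [ 0.44386664 -0.31627044  0.022     ]
frame corner [ 0.4782916  -0.07983138  0.022     ]
head [ 0.47920003 -0.19799232  0.033     ]
mug [0.38117417 0.00407353 0.085     ]
vase [0.78296333 0.05171122 0.14      ]
pear [ 0.77365511 -0.05761255  0.08      ]
```

View pics/c1.png

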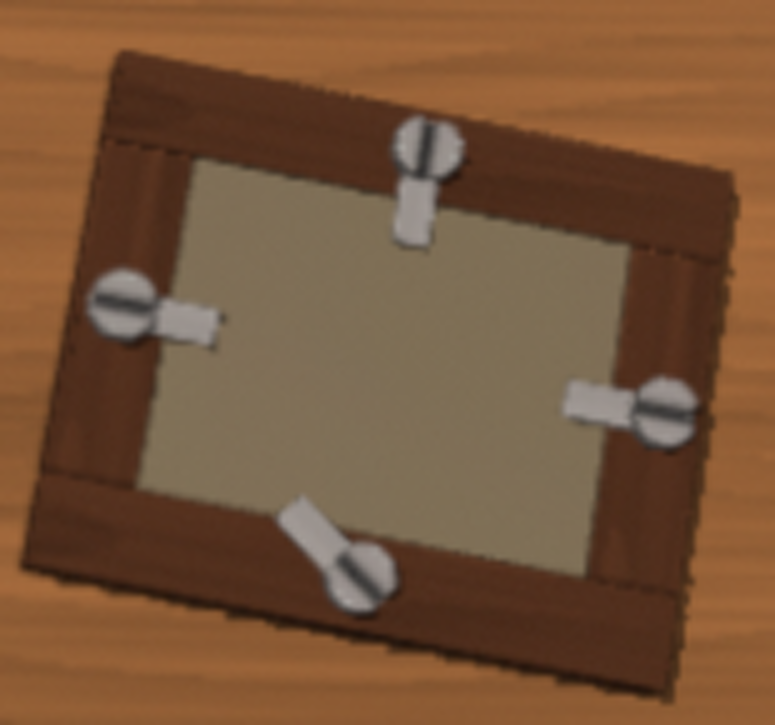

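View pics/c2.png

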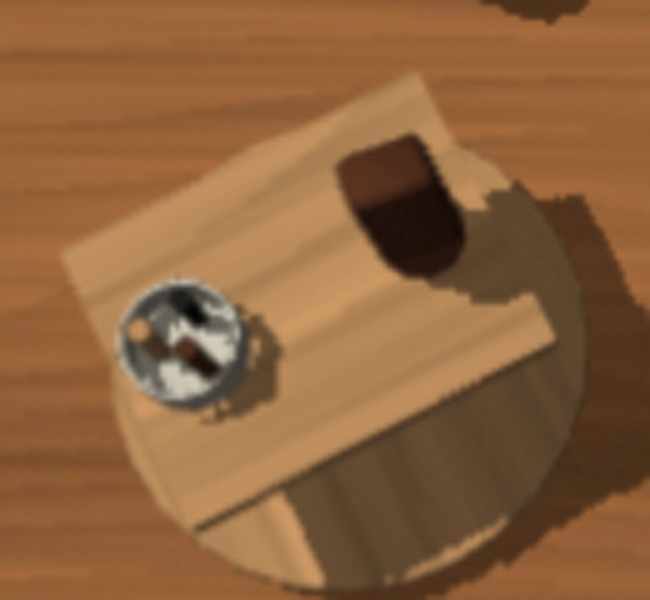

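View pics/c4.png

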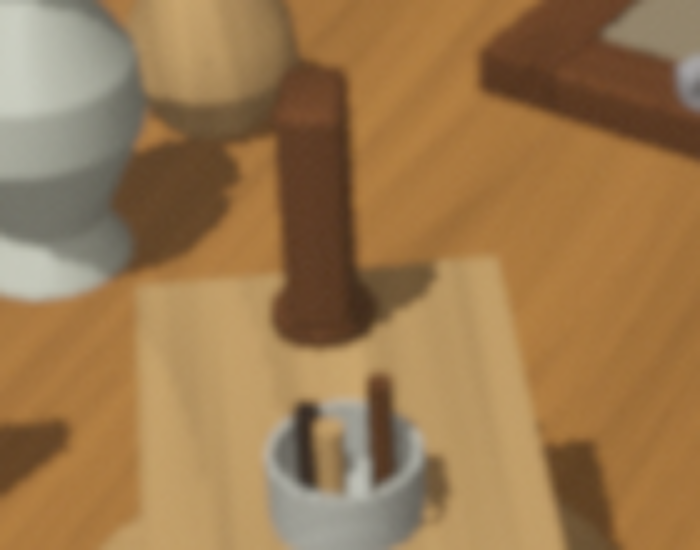

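View pics/c3.png

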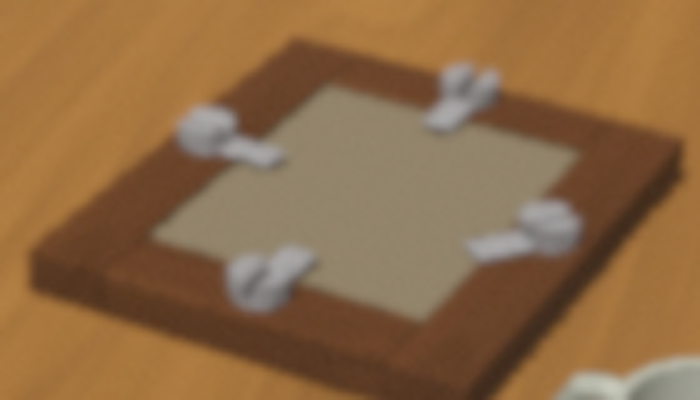

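```bash
python3 - <<'E'
from h import *
P=lambda x,y,x0,y0:((x+.5)/5-.5+x0,(y+.5)/5-.5+y0)
T=lambda x,y,z:onz("top",P(x,y,140,180),z)
pl=np.array([T(*c,.105) for c in [(62,252),(415,72),(555,338),(195,528)]])
print("plate",pl.round(4).tolist(),"c",pl.mean(0),[np.linalg.norm(pl[i]-pl[i-1]).round(4) for i in range(4)])
e=(pl[1]-pl[0]+pl[2]-pl[3]);print("radial deg",np.degrees(np.arctan2(e[1],e[0])))
h=np.array([T(*c,.185) for c in [(337,163),(414,134),(437,182),(360,211)]])
print("handle",h.mean(0),[np.linalg.norm(h[i]-h[i-1]).round(4) for i in range(4)])
e=(h[1]-h[0]+h[2]-h[3]);print("hx deg",np.degrees(np.arctan2(e[1],e[0])))
th=T(180,337,.146);print("tin c",th)
F=lambda x,y,z:onz("top",P(x,y,365,195),z)
heads={k:F(*v,.033) for k,v in dict(far=(427,149),right=(664,411),left=(122,304),open=(361,577)).items()}
for k,v in heads.items():print(k,v)
print("head c expected: mid LR",(heads['left']+heads['right'])/2,"dist LR",np.linalg.norm(heads['left']-heads['right']),"far-open",np.linalg.norm(heads['far']-heads['open']))
fx=heads['far']-heads['open'];print("frame x deg",np.degrees(np.arctan2(fx[1],fx[0])))
ly=heads['left']-heads['right'];print("frame y deg",np.degrees(np.arctan2(ly[1],ly[0]))-90)
a,b=F(337,553,.033),F(382,601,.033); d=a-b; print("slot deg",np.degrees(np.arctan2(d[1],d[0])))
tip=F(294,509,.0245)-heads['open'];print("tongue deg",np.degrees(np.arctan2(tip[1],tip[0])),np.linalg.norm(tip[:2]))
# side check of handle
S=lambda x,y:((x+.5)/5-.5+210,(y+.5)/5-.5+220)
print("handle top tri",tri(S(311,88),P(387,172,140,180)))
print("open head tri",tri(((259+.5)/5-.5+300,(275+.5)/5-.5+180),P(361,577,365,195)))
E
```

```text
plate [[0.5965, 0.308, 0.105], [0.6647, 0.1881, 0.105], [0.5702, 0.1338, 0.105], [0.501, 0.2532, 0.105]] c [0.58309682 0.22079818 0.105     ] [np.float64(0.1101), np.float64(0.1379), np.float64(0.1089), np.float64(0.138)]
radial deg -60.13347417576611
handle [0.60452672 0.18100391 0.185     ] [np.float64(0.0179), np.float64(0.0262), np.float64(0.0179), np.float64(0.0261)]
hx deg -67.1149821691973
tin c [0.55789787 0.25331564 0.146     ]
far [ 0.63956491 -0.22625163  0.033     ]
right [ 0.54209881 -0.31197042  0.033     ]
left [ 0.5777628  -0.11145138  0.033     ]
open [ 0.47919383 -0.19762794  0.033     ]
head c expected: mid LR [ 0.55993081 -0.2117109   0.033     ] dist LR 0.20366591567199982 far-open 0.1629054959607735
frame x deg -10.119824561508914
frame y deg -10.08507384147073
slot deg 43.282374674848896
tongue deg 41.32654553137311 0.03398806839457217
handle top tri (array([0.60475279, 0.18115131, 0.18367835]), np.float64(0.0005978677378768813))
open head tri (array([ 0.54192593, -0.19451987, -0.01675454]), np.float64(0.115569674513858))
```

```bash
cat >> h.py <<'E'
from scipy.spatial.transform import Rotation as Ro
def pose():
    s=manip.state(); q=s["tool_rot"]; R=Ro.from_quat([q[1],q[2],q[3],q[0]]).as_matrix(); return s,np.array(s["tool_pos"]),R
def rep(xyz=None,yaw=None):
    s,p,R=pose(); y=np.degrees(np.arctan2(R[1,2],R[0,2]))
    print("t",round(s["time"],2),"tcp",p.round(4),"jawyaw",y.round(2),"tooly",R[:,1].round(4),"F",s["contact_force"].round(1),"T",s["ft_torque"].round(2),"g",round(s["gripper_width"]*85.4,1),"q",s["joint_pos"].round(2))
    if xyz is not None: print(" units",((np.array(xyz)-p)/.05).round(2))
    if yaw is not None:
        T=np.array([[0,0,np.cos(np.radians(yaw))],[0,0,np.sin(np.radians(yaw))],[0,-1,0.]]); T[:,0]=np.cross(T[:,1],T[:,2])
        print(" rot units",(np.degrees(Ro.from_matrix(T@R.T).as_rotvec())/6).round(2))
E
python3 - <<'E'
from h import *
rep((.6045,.181,.26),23)
rep(None,-157)
print(proj("side",[[.479,-.1975,.033],[.56,-.2117,.02]]))
E
```

```text
t 0.1 tcp [ 0.1839 -0.5967  0.2302] jawyaw -72.88 tooly [-3.0e-04  1.8e-03 -1.0e+00] F [-0.2 -0.2  1. ] T [-0.02  0.01 -0.03] g 85.5 q [-1.39  0.05  1.61  0.    1.48 -0.12]
 units [ 8.41 15.55  0.6 ]
 rot units [-1.000e-02 -2.000e-02  1.598e+01]
t 0.1 tcp [ 0.1839 -0.5967  0.2302] jawyaw -72.88 tooly [-3.0e-04  1.8e-03 -1.0e+00] F [-0.2 -0.2  1. ] T [-0.02  0.01 -0.03] g 85.5 q [-1.39  0.05  1.61  0.    1.48 -0.12]
 rot units [-2.000e-02  1.000e-02 -1.402e+01]
[[408.97876505 222.45270612]
 [373.06007937 217.91070871]]
```

```bash
python3 -m jog '{"offset":[[0.42,0.78,0.06],[0.42,0.78,0.06],[0.42,0.78,0.06],[0.42,0.78,0.06],[0.42,0.78,0.06],[0.42,0.78,0.06],[0.42,0.78,0.06],[0.42,0.78,0.06],[0.42,0.78,0.06],[0.42,0.78,0.06]],"angular":[[0,0,0.8],[0,0,0.8],[0,0,0.8],[0,0,0.8],[0,0,0.8],[0,0,0.8],[0,0,0.8],[0,0,0.8],[0,0,0.8],[0,0,0.8]],"jaw":[85,85,85,85,85,85,85,85,85,85]}'
python3 -c "
from h import *
rep((.6045,.181,.26),23)"
```

```text
time: 1.1
tool_pos: [0.3943, -0.2055, 0.2611]
tool_rot: [0.381, -0.381, 0.595, -0.595]
contact_force: [0.9, -0.3, -0.4]
gripper_width: 0.993
t 1.1 tcp [ 0.3943 -0.2055  0.2611] jawyaw -24.7 tooly [-0.e+00  1.e-04 -1.e+00] F [ 0.9 -0.3 -0.4] T [ 0.08 -0.04  0.05] g 84.8 q [-0.65 -0.42  1.97  0.    1.58 -0.22]
 units [ 4.2   7.73 -0.02]
 rot units [-0.   -0.    7.95]
```

```bash
python3 -m jog '{"offset":[[0.42,0.77,0],[0.42,0.77,0],[0.42,0.77,0],[0.42,0.77,0],[0.42,0.77,0],[0.42,0.77,0],[0.42,0.77,0],[0.42,0.77,0],[0.42,0.77,0],[0.42,0.77,0],[0,0,0]],"angular":[[0,0,0.8],[0,0,0.8],[0,0,0.8],[0,0,0.8],[0,0,0.8],[0,0,0.8],[0,0,0.8],[0,0,0.8],[0,0,0.8],[0,0,0.8],[0,0,0]],"jaw":[85,85,85,85,85,85,85,85,85,85,85]}'
python3 -c "
from h import *
rep((.6045,.181,.136),23)
cv2.imwrite('pics/s1.png',manip.grab_frame('side'));cv2.imwrite('pics/t1.png',manip.grab_frame('top'))"
```

```text
time: 2.2
tool_pos: [0.6047, 0.1816, 0.2595]
tool_rot: [-0.591, 0.591, -0.389, 0.387]
contact_force: [-0.4, -0.0, -1.8]
gripper_width: 0.996
t 2.2 tcp [0.6047 0.1816 0.2595] jawyaw 23.45 tooly [-0.0021  0.001  -1.    ] F [-0.4 -0.  -1.8] T [ 0.   -0.03 -0.03] g 85.1 q [ 0.17  0.05  1.57  0.    1.52 -0.24]
 units [-0.   -0.01 -2.47]
 rot units [-0.01 -0.02 -0.07]
```

View pics/s1.png

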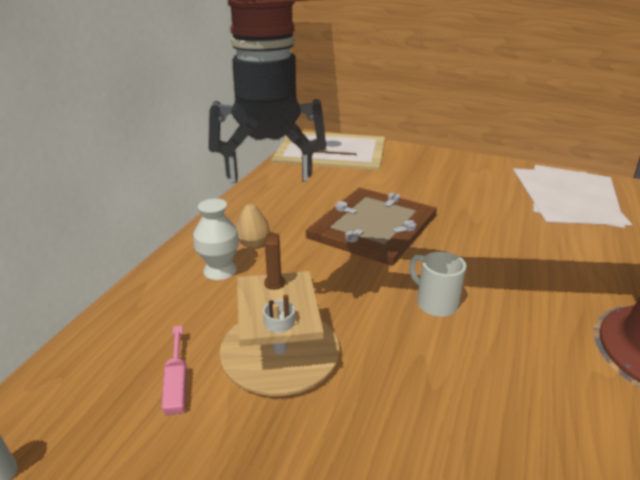

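View pics/t1.png

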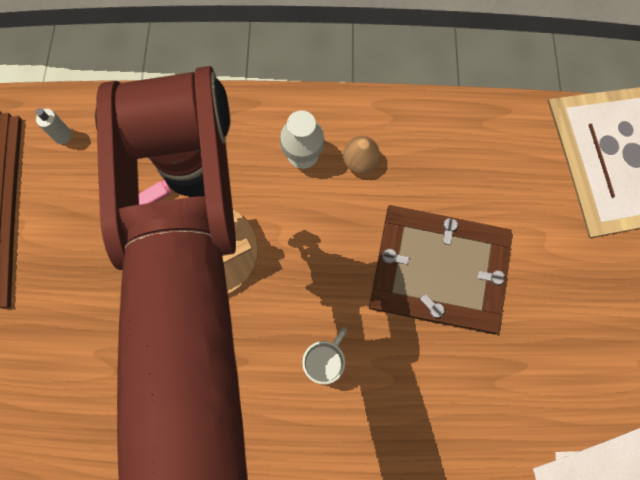

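The side view shows the open gripper centred over the dark driver (273,235), with nothing between them. The pink decoy fell over by itself and lies clear at (174,385). I'll descend and grip.

```bash
python3 -m jog '{"offset":[[0,0,-0.5],[0,0,-0.5],[0,0,-0.5],[0,0,-0.5],[0,0,-0.47],[0,0,0]],"angular":[[0,0,0],[0,0,0],[0,0,0],[0,0,0],[0,0,0],[0,0,0]],"jaw":[85,85,85,85,85,85]}'
python3 -m jog '{"offset":[[0,0,0],[0,0,0],[0,0,0],[0,0,0],[0,0,0],[0,0,0],[0,0,0],[0,0,0],[0,0,0],[0,0,0]],"angular":[[0,0,0],[0,0,0],[0,0,0],[0,0,0],[0,0,0],[0,0,0],[0,0,0],[0,0,0],[0,0,0],[0,0,0]],"jaw":[70,60,50,40,32,26,22,18,10,10]}'
python3 -c "
from h import *
rep()
cv2.imwrite('pics/s2.png',manip.grab_frame('side'))
crop(cv2.imread('pics/s2.png'),170,120,180,150,4,'pics/s2c.png')"
```

```text
time: 2.9
tool_pos: [0.6007, 0.1758, 0.1334]
tool_rot: [-0.588, 0.592, -0.392, 0.388]
contact_force: [-1.2, 0.4, -0.6]
gripper_width: 0.992
time: 3.9
tool_pos: [0.604, 0.1777, 0.138]
tool_rot: [0.59, -0.59, 0.39, -0.39]
contact_force: [-0.6, 0.2, 2.2]
gripper_width: 0.224
t 3.9 tcp [0.604  0.1777 0.138 ] jawyaw 23.12 tooly [ 0. -0. -1.] F [-0.6  0.2  2.2] T [-0.06  0.09 -0.  ] g 19.1 q [ 0.17  0.14  1.68 -0.    1.32 -0.24]
```

View pics/s2c.png

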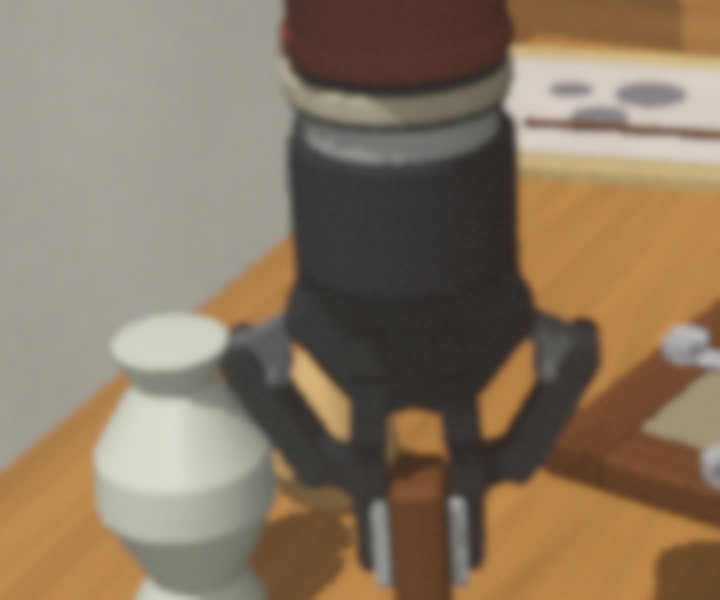

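The fingers hold the handle on both faces, and the opening reads about 20 mm. Now I'll lift 125 mm straight up so the blade clears the plate.

```bash
python3 -m jog '{"offset":[[0,0,0.15],[0,0,0.3],[0,0,0.4],[0,0,0.4],[0,0,0.4],[0,0,0.4],[0,0,0.45],[0,0,0],[0,0,0]],"angular":[[0,0,0],[0,0,0],[0,0,0],[0,0,0],[0,0,0],[0,0,0],[0,0,0],[0,0,0],[0,0,0]],"jaw":[5,5,5,5,5,5,5,5,5]}'
python3 -c "
from h import *
rep()
cv2.imwrite('pics/s3.png',manip.grab_frame('side'))
cv2.imwrite('pics/t3.png',manip.grab_frame('top'))
crop(cv2.imread('pics/s3.png'),180,120,180,150,4,'pics/s3c.png')"
```

```text
time: 4.85
tool_pos: [0.6042, 0.1778, 0.2636]
tool_rot: [0.59, -0.59, 0.389, -0.39]
contact_force: [-0.0, -0.3, -2.8]
gripper_width: 0.23
t 4.85 tcp [0.6042 0.1778 0.2636] jawyaw 23.12 tooly [ 1.5e-03  2.0e-04 -1.0e+00] F [-0.  -0.3 -2.8] T [-0.02  0.03  0.05] g 19.7 q [ 0.17  0.05  1.57 -0.    1.53 -0.24]
```

View pics/s3.png

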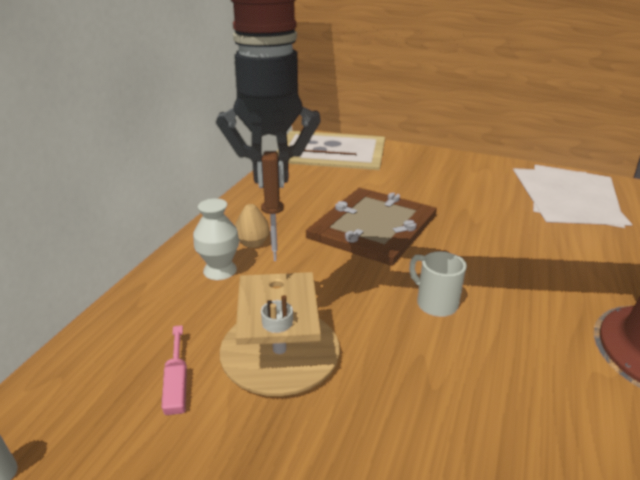

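The driver is clear of the stand. It hangs upright, with the tip near (275,258), and the empty hole shows at (277,284). Now I'll move over the catch while turning the blade to the slot angle.

```bash
python3 -m jog '{"offset":[[-0.21,-0.63,0],[-0.21,-0.63,0],[-0.21,-0.63,0],[-0.21,-0.63,0],[-0.21,-0.63,0],[-0.21,-0.63,0],[-0.21,-0.63,0],[-0.21,-0.63,0],[-0.21,-0.63,0],[-0.21,-0.63,0],[-0.21,-0.63,0],[-0.21,-0.58,0]],"angular":[[0,0,-0.99],[0,0,-0.99],[0,0,-0.99],[0,0,-0.99],[0,0,-0.99],[0,0,-0.99],[0,0,-0.99],[0,0,-0.99],[0,0,-0.99],[0,0,-0.99],[0,0,-0.99],[0,0,-0.99]],"jaw":[5,5,5,5,5,5,5,5,5,5,5,5]}'
python3 -m jog '{"offset":[[0,0,-0.4],[0,0,-0.4],[0,0,-0.4],[0,0,-0.4],[0,0,0],[0,0,0]],"angular":[[0,0,0],[0,0,0],[0,0,0],[0,0,0],[0,0,0],[0,0,0]],"jaw":[5,5,5,5,5,5]}'
python3 -c "
from h import *
rep((.479,-.1975,.183),-48)
s=manip.grab_frame('side');cv2.imwrite('pics/s4.png',s)
t=manip.grab_frame('top');cv2.imwrite('pics/t4.png',t)
crop(s,340,120,150,120,5,'pics/s4c.png');crop(t,365,195,155,145,5,'pics/t4c.png')
s,p,R=pose(); tip=p-[0,0,.113]
print(tip,proj('side',[tip,[.479,-.1975,.033],tip+[0,0,.08]]),proj('top',[tip,[.479,-.1975,.033]]))"
```

```text
time: 6.15
tool_pos: [0.4767, -0.1987, 0.2609]
tool_rot: [0.25, -0.252, 0.662, -0.66]
contact_force: [0.3, -0.7, -1.4]
gripper_width: 0.226
time: 6.75
tool_pos: [0.4773, -0.1974, 0.1817]
tool_rot: [0.252, -0.253, 0.661, -0.66]
contact_force: [-0.1, 0.1, -1.6]
gripper_width: 0.224
t 6.75 tcp [ 0.4773 -0.1974  0.1817] jawyaw -48.16 tooly [-0.0022  0.0013 -1.    ] F [-0.1  0.1 -1.6] T [-0.03  0.   -0.01] g 19.2 q [-0.54 -0.17  1.91  0.    1.4   0.3 ]
 units [ 0.03 -0.    0.03]
 rot units [-0.01 -0.02  0.03]
[ 0.47843286 -0.19800951  0.07076111] [[410.97365156 206.31038483]
 [408.97876505 222.45270612]
 [414.64358867 170.28808543]] [[441.43599736 307.74467829]
 [436.73167689 310.10603499]]
```

View pics/s4c.png

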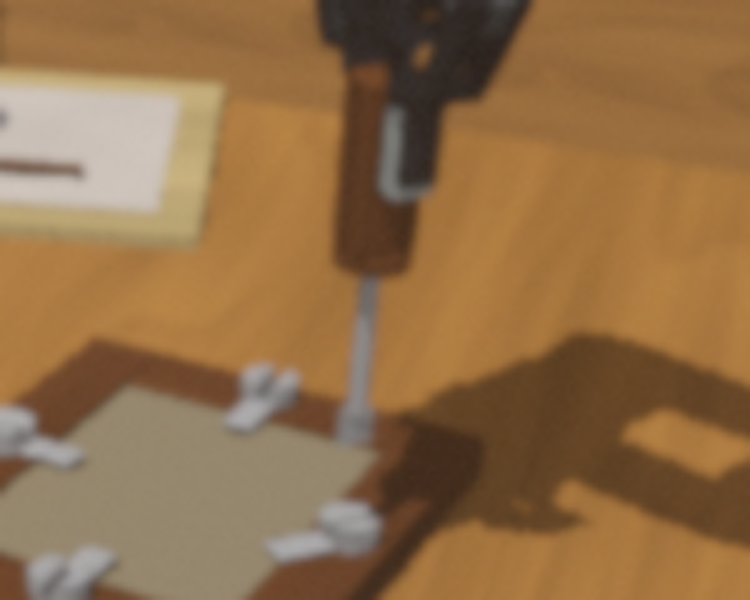

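View pics/t4.png

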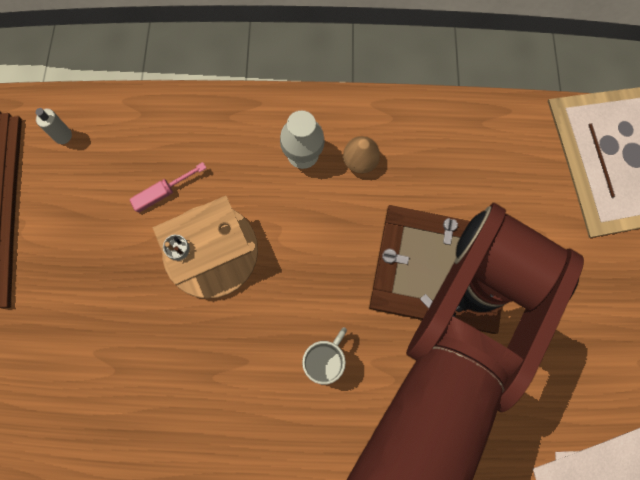

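```bash
python3 - <<'E'
from h import *
s,p,R=pose(); rep()
b=proj('side',[[.479,-.1975,.07]])[0]
for d in ([.01,0,0],[0,.01,0],[0,0,.01]): print(d,proj('side',[np.array([.479,-.1975,.07])+d])[0]-b)
print(b)
# s3: pose tcp .6042 .1778 .2636
for q in ([.6042,.1778,.1506],[.6031,.1805,.1506],[.6042,.1778,.2306],[.6031,.1805,.2306]): print(q,proj('side',[q])[0])
s3=cv2.imread('pics/s3.png');crop(s3,225,140,100,130,6,'pics/s3d.png')
E
```

```text
t 6.85 tcp [ 0.4784 -0.198   0.1838] jawyaw -48.16 tooly [ 1.2e-03 -6.0e-04 -1.0e+00] F [ 0.   0.4 -1. ] T [ 0.01 -0.04 -0.04] g 19.2 q [-0.54 -0.17  1.91  0.    1.4   0.3 ]
[0.01, 0, 0] [-4.78383373 -0.84094172]
[0, 0.01, 0] [-1.05434741  2.14349062]
[0, 0, 0.01] [ 0.44821315 -4.35322302]
[410.61440085 206.70069766]
[0.6042, 0.1778, 0.1506] [274.04069805 255.71186805]
[0.6031, 0.1805, 0.1506] [273.92696381 256.82646132]
[0.6042, 0.1778, 0.2306] [271.43197541 206.52003957]
[0.6031, 0.1805, 0.2306] [271.29934945 207.52413212]
```

View pics/s3d.png

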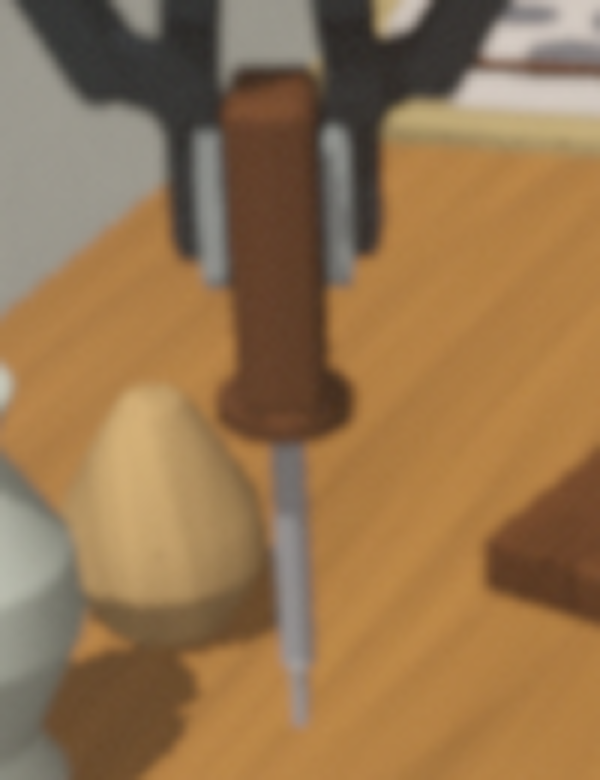

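```bash
python3 - <<'E'
from h import *
t=cv2.imread('pics/s4.png');crop(t,385,175,60,65,12,'pics/s4d.png')
E
```

```text
(no output)
```

View pics/s4d.png

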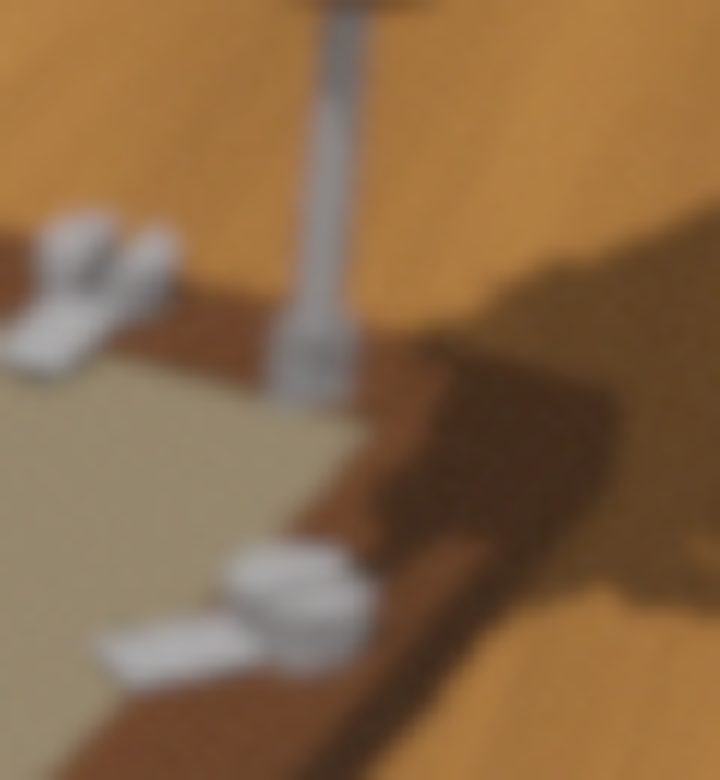

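The tip sits about (+1.3,+2) mm from the head centre, mostly along the slot. That matches the axial offset of roughly 3 mm expected from the grasp. I'll correct it and lower in two stages.

```bash
python3 -m jog '{"offset":[[-0.03,-0.035,-0.2],[0,0,-0.2],[0,0,-0.2],[0,0,0],[0,0,0]],"angular":[[0,0,0],[0,0,0],[0,0,0],[0,0,0],[0,0,0]],"jaw":[5,5,5,5,5]}'
python3 -c "
from h import *
rep()
s=manip.grab_frame('side');cv2.imwrite('pics/s5.png',s)
crop(s,385,175,60,65,12,'pics/s5c.png');rep()"
```

```text
time: 7.35
tool_pos: [0.4762, -0.1993, 0.1521]
tool_rot: [0.252, -0.253, 0.661, -0.66]
contact_force: [0.4, -0.0, -1.7]
gripper_width: 0.223
t 7.35 tcp [ 0.4762 -0.1993  0.1521] jawyaw -48.16 tooly [-1.1e-03  6.0e-04 -1.0e+00] F [ 0.4 -0.  -1.7] T [-0.02  0.01  0.04] g 19.0 q [-0.54 -0.15  1.94  0.    1.35  0.3 ]
t 7.4 tcp [ 0.4765 -0.1996  0.1527] jawyaw -48.16 tooly [-1.e-04  1.e-04 -1.e+00] F [-1.  -1.  -0.9] T [-0.01  0.01 -0.06] g 19.2 q [-0.54 -0.15  1.94  0.    1.35  0.3 ]
```

View pics/s5c.png

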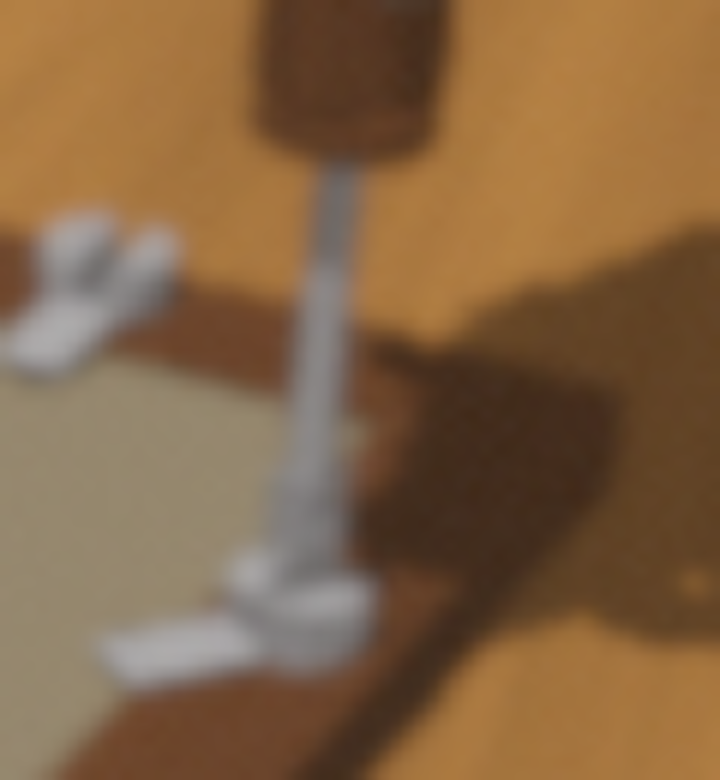

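The blade tip at (308,562) in the crop is about 6 mm above the slot centre at (299,592) and aligned with it. I'll continue down.

```bash
python3 -m jog '{"offset":[[0,0,-0.08],[0,0,-0.05],[0,0,-0.05],[0,0,-0.03],[0,0,-0.03],[0,0,0]],"angular":[[0,0,0],[0,0,0],[0,0,0],[0,0,0],[0,0,0],[0,0,0]],"jaw":[5,5,5,5,5,5]}'
python3 -c "
from h import *
rep()
s=manip.grab_frame('side');cv2.imwrite('pics/s6.png',s)
crop(s,385,175,60,65,12,'pics/s6c.png');rep()"
```

```text
time: 8.0
tool_pos: [0.4763, -0.1995, 0.1405]
tool_rot: [0.252, -0.253, 0.661, -0.66]
contact_force: [-0.4, -0.2, -2.0]
gripper_width: 0.226
t 8.0 tcp [ 0.4763 -0.1995  0.1405] jawyaw -48.16 tooly [-4.e-04  2.e-04 -1.e+00] F [-0.4 -0.2 -2. ] T [-0.04  0.04  0.04] g 19.3 q [-0.54 -0.14  1.95 -0.    1.33  0.3 ]
t 8.05 tcp [ 0.4764 -0.1995  0.1407] jawyaw -48.17 tooly [-1.e-04  1.e-04 -1.e+00] F [-0.2 -0.  -2.2] T [-0.04  0.   -0.03] g 19.2 q [-0.54 -0.14  1.95  0.    1.33  0.3 ]
```

View pics/s6c.png

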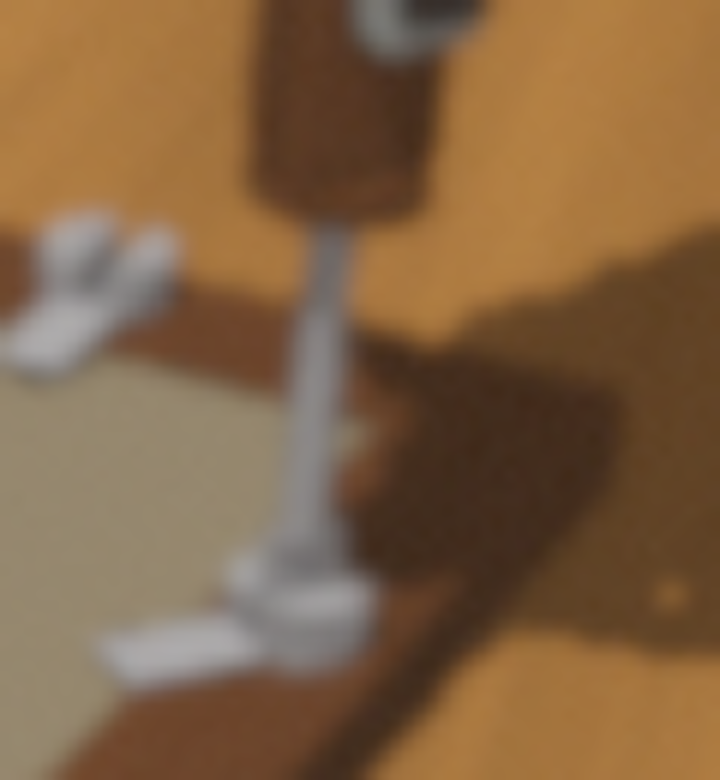

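The tip is now about 5.4 mm deep in the slot, with no side or vertical load. I'll lower 1 mm more and start turning clockwise, shifting the tool slightly so the driver's axis stays put.

```bash
python3 -m jog '{"offset":[[0,0,-0.02],[0,0,0],[-0.001,0.004,0],[-0.001,0.004,0],[-0.001,0.004,0],[-0.001,0.004,0],[-0.001,0.004,0],[0,0,0]],"angular":[[0,0,0],[0,0,0],[0,0,-0.5],[0,0,-0.6],[0,0,-0.6],[0,0,-0.6],[0,0,-0.6],[0,0,0]],"jaw":[5,5,5,5,5,5,5,5]}'
python3 -c "
from h import *
rep()
s=manip.grab_frame('side');cv2.imwrite('pics/s7.png',s)
crop(s,385,175,60,65,12,'pics/s7c.png');rep()"
```

```text
time: 8.85
tool_pos: [0.4761, -0.1984, 0.1398]
tool_rot: [0.15, -0.15, 0.691, -0.691]
contact_force: [-1.0, 0.7, -0.9]
gripper_width: 0.229
t 8.85 tcp [ 0.4761 -0.1984  0.1398] jawyaw -65.54 tooly [-3.e-04  4.e-04 -1.e+00] F [-1.   0.7 -0.9] T [0.15 0.15 0.09] g 19.6 q [-0.54 -0.14  1.95  0.    1.33  0.6 ]
t 8.9 tcp [ 0.4761 -0.1984  0.1398] jawyaw -65.48 tooly [-3.e-04  3.e-04 -1.e+00] F [-0.3  1.  -0.8] T [0.22 0.13 0.02] g 19.5 q [-0.54 -0.14  1.95  0.    1.33  0.6 ]
```

View pics/s7c.png

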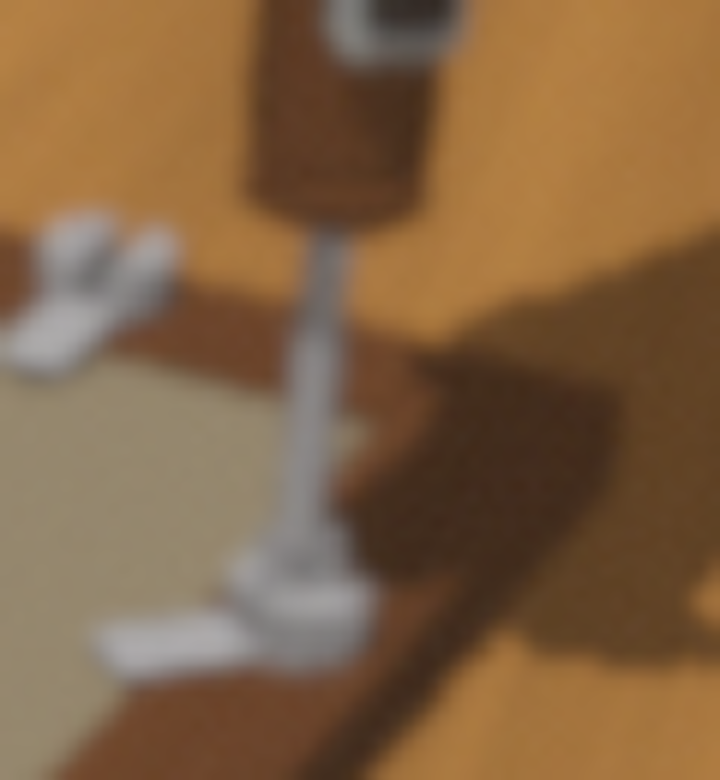

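The tongue has begun to follow: its end moved from row 690 to 680. The head and blade are still engaged, so I'll keep turning.

```bash
python3 -m jog '{"offset":[[-0.001,0.004,0],[-0.001,0.004,0],[-0.001,0.004,0],[-0.001,0.004,0],[-0.001,0.004,0],[-0.001,0.004,0],[-0.001,0.004,0],[-0.001,0.004,0],[0,0,0],[0,0,0]],"angular":[[0,0,-0.7],[0,0,-0.7],[0,0,-0.7],[0,0,-0.7],[0,0,-0.7],[0,0,-0.7],[0,0,-0.7],[0,0,-0.7],[0,0,-0.4],[0,0,0]],"jaw":[5,5,5,5,5,5,5,5,5,5]}'
python3 -c "
from h import *
rep()
s=manip.grab_frame('side');cv2.imwrite('pics/s8.png',s)
crop(s,385,175,60,65,12,'pics/s8c.png');rep()"
```

```text
time: 9.9
tool_pos: [0.476, -0.1966, 0.1398]
tool_rot: [-0.071, 0.071, 0.704, -0.703]
contact_force: [0.8, 0.1, -1.5]
gripper_width: 0.228
t 9.9 tcp [ 0.476  -0.1966  0.1398] jawyaw -101.49 tooly [ 3.e-04  9.e-04 -1.e+00] F [ 0.8  0.1 -1.5] T [ 0.45 -0.05  0.07] g 19.4 q [-0.54 -0.14  1.95  0.    1.33  1.23]
t 9.95 tcp [ 0.476  -0.1966  0.1398] jawyaw -101.46 tooly [ 3.e-04  8.e-04 -1.e+00] F [ 0.9  1.1 -1.7] T [0.47 0.   0.08] g 19.8 q [-0.54 -0.14  1.95  0.    1.33  1.23]
```

View pics/s8c.png

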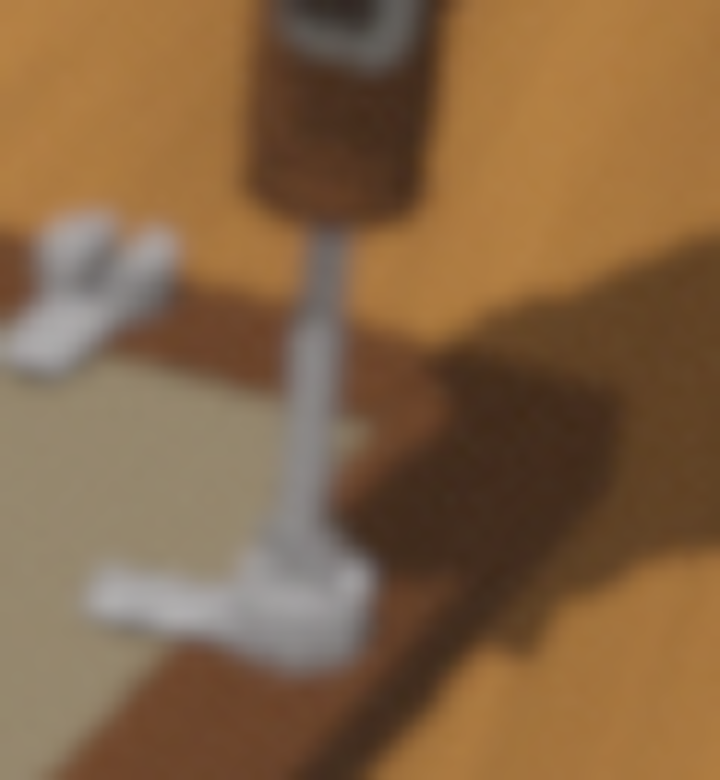

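The tongue now points left at (90,590), and there is no stop torque yet (Tz 0.08). I'll go on in small steps.

```bash
python3 -m jog '{"offset":[[0,0.003,0],[0,0.003,0],[0,0,0],[0,0,0]],"angular":[[0,0,-0.5],[0,0,-0.5],[0,0,-0.3],[0,0,0]],"jaw":[5,5,5,5]}'
python3 -c "
from h import *
rep()
s=manip.grab_frame('side');cv2.imwrite('pics/s9.png',s)
crop(s,385,175,60,65,12,'pics/s9c.png');rep()
c=np.array([.479,-.1975,.0255])
for a in (0,-5,-10): print(a,(proj('side',[c+.036*np.array([np.cos(np.radians(a)),np.sin(np.radians(a)),0])])[0]-[385,175]+.5)*12)
"
```

```text
time: 10.35
tool_pos: [0.476, -0.1963, 0.1398]
tool_rot: [-0.118, 0.119, 0.697, -0.697]
contact_force: [0.5, 1.8, -1.3]
gripper_width: 0.224
t 10.35 tcp [ 0.476  -0.1963  0.1398] jawyaw -109.28 tooly [ 5.e-04  9.e-04 -1.e+00] F [ 0.5  1.8 -1.3] T [ 0.56 -0.19  0.09] g 19.1 q [-0.54 -0.14  1.95  0.    1.33  1.37]
t 10.4 tcp [ 0.476  -0.1963  0.1398] jawyaw -109.27 tooly [ 4.e-04  8.e-04 -1.e+00] F [ 0.6  2.7 -0.9] T [ 0.62 -0.21  0.04] g 19.5 q [-0.54 -0.14  1.95  0.    1.33  1.37]
0 [ 88.92111408 575.65711963]
-5 [ 94.03793271 567.59260081]
-10 [100.60194852 559.90538657]
```

View pics/s9c.png

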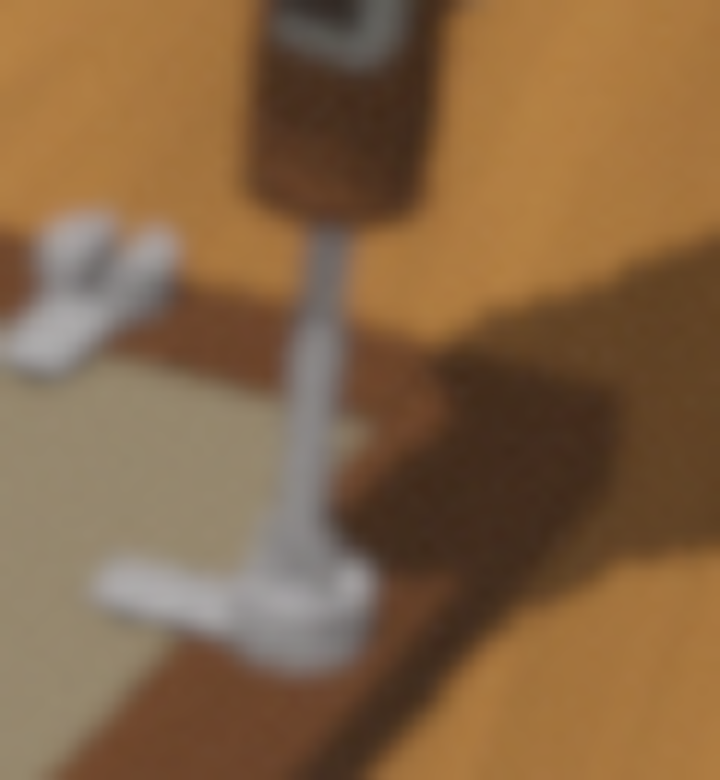

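```bash
python3 -m jog '{"offset":[[0,0,0],[0,0,0],[0,0,0]],"angular":[[0,0,-0.4],[0,0,-0.3],[0,0,0]],"jaw":[5,5,5]}'
python3 -c "
from h import *
rep()
s=manip.grab_frame('side');cv2.imwrite('pics/s10.png',s)
crop(s,385,175,60,65,12,'pics/s10c.png');rep()
"
```

```text
time: 10.7
tool_pos: [0.4761, -0.1962, 0.1398]
tool_rot: [-0.144, 0.144, 0.693, -0.692]
contact_force: [1.2, 2.7, -1.6]
gripper_width: 0.229
t 10.7 tcp [ 0.4761 -0.1962  0.1398] jawyaw -113.49 tooly [ 6.0e-04  1.1e-03 -1.0e+00] F [ 1.2  2.7 -1.6] T [ 0.78 -0.29  0.1 ] g 19.5 q [-0.54 -0.14  1.95  0.    1.33  1.44]
t 10.75 tcp [ 0.4761 -0.1962  0.1398] jawyaw -113.47 tooly [ 6.e-04  1.e-03 -1.e+00] F [ 1.8  3.2 -0.9] T [ 0.9  -0.3   0.06] g 19.7 q [-0.54 -0.14  1.95  0.    1.33  1.44]
```

View pics/s10c.png

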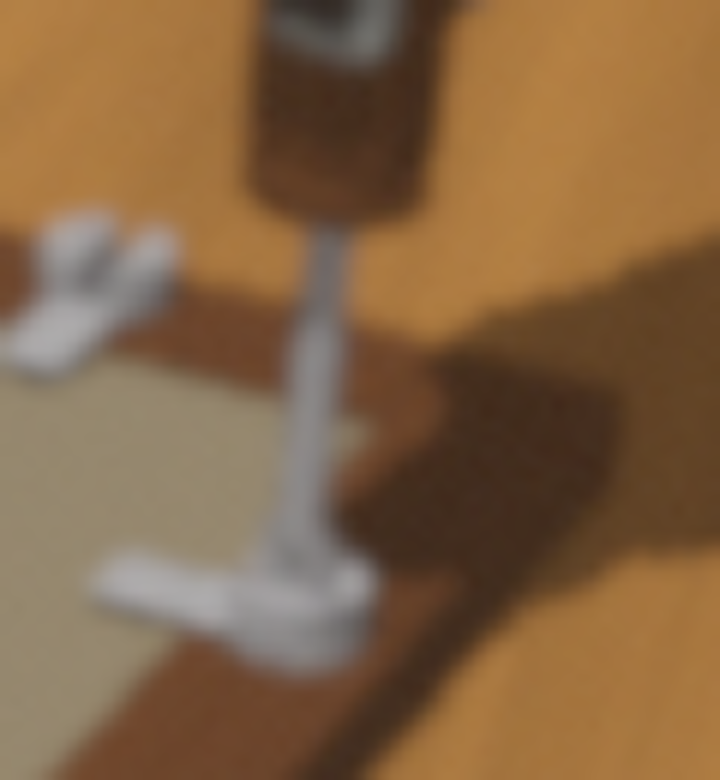

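```bash
cat > tg.py <<'E'
from h import *
import sys
def tongue(f):
    im=cv2.imread(f); hsv=cv2.cvtColor(im,cv2.COLOR_BGR2HSV)
    m=((hsv[...,1]<45)&(hsv[...,2]>120)).astype(np.uint8); m[:,:392]*=(np.arange(392)>388); m[:218]=0;m[232:]=0
    ys,xs=np.nonzero(m[:, :405]);k=xs<403; xs,ys=xs[k],ys[k]; w=np.ones(len(xs))
    p=np.array([onz('side',(x,y),.025) for x,y in zip(xs,ys)])
    c=p.mean(0); d=c-np.array([.4785,-.198,0]); 
    return len(xs),c.round(4),np.degrees(np.arctan2(d[1],d[0])).round(1)
for f in sys.argv[1:]: print(f,tongue(f))
E
python3 tg.py pics/s6.png pics/s7.png pics/s8.png pics/s9.png pics/s10.png
```

```text
pics/s6.png (51, array([ 0.4973, -0.1773,  0.025 ]), np.float64(47.7))
pics/s7.png (54, array([ 0.4984, -0.179 ,  0.025 ]), np.float64(43.6))
pics/s8.png (58, array([ 0.5029, -0.1936,  0.025 ]), np.float64(10.2))
pics/s9.png (56, array([ 0.5029, -0.1967,  0.025 ]), np.float64(3.0))
pics/s10.png (55, array([ 0.5027, -0.1981,  0.025 ]), np.float64(-0.3))
```

```bash
python3 - <<'E'
from h import *
for q in [(409.4,223.9),(409.4,223.4),(409.0,222.5)]: 
    h=onz('side',q,.033); print(h, [ (n,np.degrees(np.arctan2(y-h[1],x-h[0])).round(1)) for n,x,y in [(6,.4973,-.1773),(7,.4984,-.179),(8,.5029,-.1936),(9,.5029,-.1967),(10,.5027,-.1981)]])
E
python3 -m jog '{"offset":[[0,0,0],[0,0,0],[0,0,0]],"angular":[[0,0,-0.5],[0,0,-0.3],[0,0,0]],"jaw":[5,5,5]}'
python3 -c "
from h import *
rep()
s=manip.grab_frame('side');cv2.imwrite('pics/s11.png',s)
rep()
"; python3 tg.py pics/s11.png
```

```text
[ 0.47685174 -0.19182833  0.033     ] [(6, np.float64(35.4)), (7, np.float64(30.8)), (8, np.float64(-3.9)), (9, np.float64(-10.6)), (10, np.float64(-13.6))]
[ 0.47730792 -0.19389259  0.033     ] [(6, np.float64(39.7)), (7, np.float64(35.2)), (8, np.float64(0.7)), (9, np.float64(-6.3)), (10, np.float64(-9.4))]
[ 0.47891487 -0.19731951  0.033     ] [(6, np.float64(47.4)), (7, np.float64(43.2)), (8, np.float64(8.8)), (9, np.float64(1.5)), (10, np.float64(-1.9))]
time: 11.05
tool_pos: [0.4762, -0.1961, 0.1399]
tool_rot: [-0.173, 0.173, 0.686, -0.685]
contact_force: [1.7, 4.1, -0.6]
gripper_width: 0.228
t 11.05 tcp [ 0.4762 -0.1961  0.1399] jawyaw -118.28 tooly [ 0.001   0.0013 -1.    ] F [ 1.7  4.1 -0.6] T [ 1.12 -0.47  0.19] g 19.5 q [-0.54 -0.14  1.95  0.    1.33  1.53]
t 11.1 tcp [ 0.4762 -0.1961  0.1399] jawyaw -118.26 tooly [ 9.0e-04  1.3e-03 -1.0e+00] F [ 2.3  4.  -0.7] T [ 1.18 -0.55  0.23] g 19.2 q [-0.54 -0.14  1.95  0.    1.33  1.53]
pics/s11.png (56, array([ 0.5029, -0.198 ,  0.025 ]), np.float64(0.1))
```

The tongue stopped moving between the last two steps (0.1° change) and Tz rose to 0.2 N m, so the catch is on its stop. I'll turn back about 12° inside the play to unload the blade, then lift out.

```bash
python3 -m jog '{"offset":[[0,0,0],[0,0.01,0],[0,0.01,0],[0,0,0],[0,0,0]],"angular":[[0,0,0.5],[0,0,0.6],[0,0,0.6],[0,0,0.3],[0,0,0]],"jaw":[5,5,5,5,5]}'
python3 -c "
from h import *
rep()
s=manip.grab_frame('side');cv2.imwrite('pics/s12.png',s)
rep()
"; python3 tg.py pics/s12.png
```

```text
time: 11.6
tool_pos: [0.4756, -0.1964, 0.1398]
tool_rot: [0.1, -0.1, -0.699, 0.701]
contact_force: [0.0, -0.0, -1.6]
gripper_width: 0.221
t 11.6 tcp [ 0.4756 -0.1964  0.1398] jawyaw -106.31 tooly [-5.0e-04 -1.8e-03 -1.0e+00] F [ 0.  -0.  -1.6] T [ 0.18 -0.13  0.03] g 18.9 q [-0.54 -0.14  1.96 -0.    1.33  1.32]
t 11.65 tcp [ 0.4756 -0.1963  0.1398] jawyaw -106.36 tooly [-5.0e-04 -1.7e-03 -1.0e+00] F [ 0.3  0.  -1. ] T [ 0.11 -0.06 -0.01] g 19.1 q [-0.54 -0.14  1.96 -0.    1.33  1.32]
pics/s12.png (55, array([ 0.5027, -0.1981,  0.025 ]), np.float64(-0.2))
```

The load is gone and the tongue has not moved. Lifting.

```bash
python3 -m jog '{"offset":[[0,0,0.1],[0,0,0.15],[0,0,0.3],[0,0,0.4],[0,0,0.4],[0,0,0.4],[0,0,0.4],[0,0,0.35],[0,0,0],[0,0,0]],"angular":[[0,0,0],[0,0,0],[0,0,0],[0,0,0],[0,0,0],[0,0,0],[0,0,0],[0,0,0],[0,0,0],[0,0,0]],"jaw":[5,5,5,5,5,5,5,5,5,5]}'
python3 -c "
from h import *
rep()
s=manip.grab_frame('side');cv2.imwrite('pics/s13.png',s)
t=manip.grab_frame('top');cv2.imwrite('pics/t13.png',t)
crop(s,350,50,130,190,3,'pics/s13c.png');crop(t,140,180,130,120,5,'pics/t13c.png')
crop(s,225,260,110,100,6,'pics/s13d.png')
"; python3 tg.py pics/s13.png
```

```text
time: 12.65
tool_pos: [0.476, -0.1958, 0.2657]
tool_rot: [0.1, -0.101, -0.7, 0.7]
contact_force: [0.5, -1.1, -2.4]
gripper_width: 0.233
t 12.65 tcp [ 0.476  -0.1958  0.2657] jawyaw -106.36 tooly [ 0.0013 -0.001  -1.    ] F [ 0.5 -1.1 -2.4] T [ 0.04 -0.01  0.01] g 19.9 q [-0.53 -0.23  1.82 -0.    1.55  1.32]
pics/s13.png (56, array([ 0.5029, -0.198 ,  0.025 ]), np.float64(0.1))
```

View pics/s13c.png

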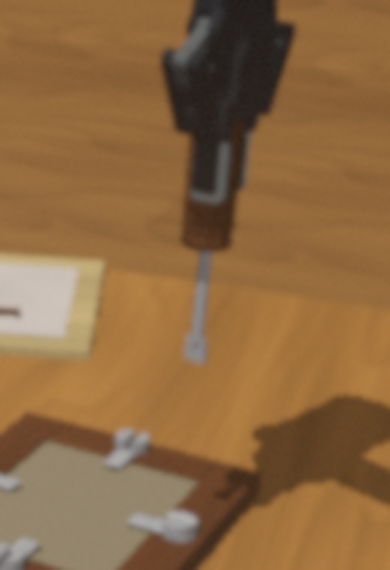

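View pics/t13c.png

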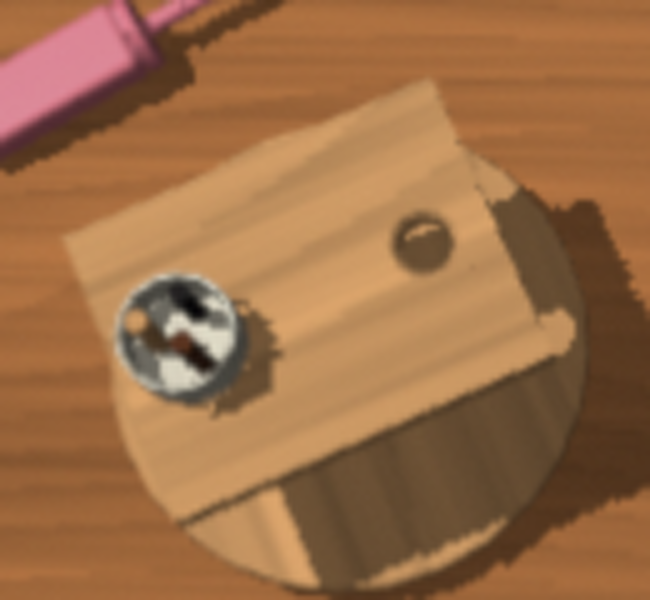

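View pics/s13d.png

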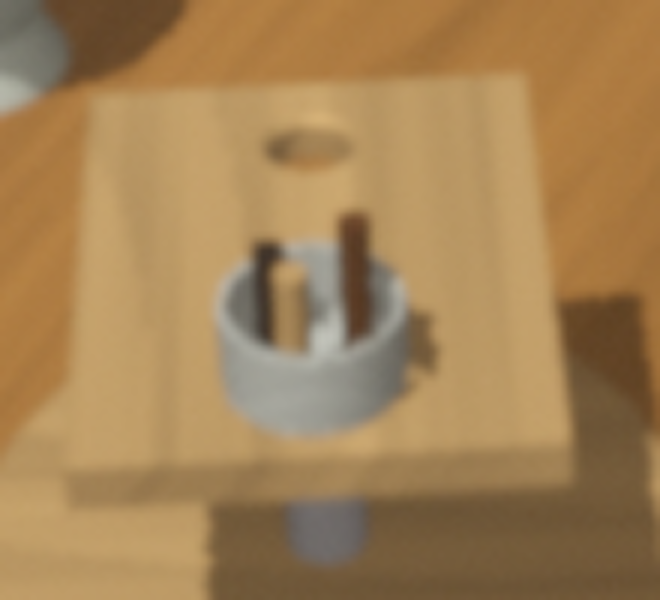

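The top crop shows the tongue still home and the empty hole at (423,242) in the crop; the stand has turned slightly. I'll measure the hole.

```bash
python3 - <<'E'
from h import *
P=lambda x,y,x0,y0:((x+.5)/5-.5+x0,(y+.5)/5-.5+y0)
T=lambda x,y,z:onz("top",P(x,y,140,180),z)
h=T(423,242,.105);print("hole top",h,"w",np.linalg.norm(T(391,242,.105)-T(455,242,.105)))
pl=np.array([T(*c,.105) for c in [(65,238),(432,80),(563,350),(182,522)]])
print("c",pl.mean(0),[np.linalg.norm(pl[i]-pl[i-1]).round(4) for i in range(4)])
e=pl[1]-pl[0]+pl[2]-pl[3];a=np.arctan2(e[1],e[0]);print(np.degrees(a),"hole pred",pl.mean(0)+.045*np.array([np.cos(a),np.sin(a),0]))
q=((309+.5)/6-.5+225,(148+.5)/6-.5+260);print("hole side",q,onz("side",q,.105),tri(q,P(423,242,140,180)),proj("side",[h]))
rep((h[0],h[1],.2657),23.1)
E
```

```text
hole top [0.6030603 0.1813385 0.105    ] w 0.022260044860983704
c [0.58310281 0.21952179 0.105     ] [np.float64(0.1104), np.float64(0.1392), np.float64(0.1085), np.float64(0.1418)]
-63.93959195747398 hole pred [0.60287214 0.17909688 0.105     ]
hole side (276.0833333333333, 284.25) [0.60019853 0.18410122 0.105     ] (array([0.60262056, 0.18140986, 0.10286726]), np.float64(0.0020016636294681173)) [[275.12646391 282.79765357]]
t 12.75 tcp [ 0.4753 -0.1954  0.2638] jawyaw -106.36 tooly [-1.5e-03  7.0e-04 -1.0e+00] F [-0.5 -0.7 -1.7] T [-0.01  0.03 -0.02] g 19.2 q [-0.53 -0.23  1.83 -0.    1.55  1.32]
 units [2.55 7.54 0.04]
 rot units [ 1.000e-02 -2.000e-02  2.158e+01]
```

```bash
python3 -m jog '{"offset":[[0.117,0.34,0.04],[0.117,0.34,0.04],[0.117,0.34,0.04],[0.117,0.34,0.04],[0.117,0.34,0.04],[0.117,0.34,0],[0.117,0.34,0],[0.117,0.34,0],[0.117,0.34,0],[0.117,0.34,0],[0.117,0.34,0]],"angular":[[0,0,0.98],[0,0,0.98],[0,0,0.98],[0,0,0.98],[0,0,0.98],[0,0,0.98],[0,0,0.98],[0,0,0.98],[0,0,0.98],[0,0,0.98],[0,0,0.98]],"jaw":[5,5,5,5,5,5,5,5,5,5,5]}'
python3 -m jog '{"offset":[[0.117,0.34,0],[0.117,0.34,0],[0.117,0.34,0],[0.117,0.34,0],[0.117,0.34,0],[0.117,0.34,0],[0.117,0.34,0],[0.117,0.34,0],[0.117,0.34,0],[0.117,0.34,0],[0.11,0.34,0],[0,0,0]],"angular":[[0,0,0.98],[0,0,0.98],[0,0,0.98],[0,0,0.98],[0,0,0.98],[0,0,0.98],[0,0,0.98],[0,0,0.98],[0,0,0.98],[0,0,0.98],[0,0,0.98],[0,0,0]],"jaw":[5,5,5,5,5,5,5,5,5,5,5,5]}'
python3 -m jog '{"offset":[[0,0,0],[0,0,0]],"angular":[[0,0,0],[0,0,0]],"jaw":[5,5]}'
python3 -c "
from h import *
s=manip.grab_frame('side');cv2.imwrite('pics/s14.png',s)
t=manip.grab_frame('top');cv2.imwrite('pics/t14.png',t)
crop(s,225,150,105,150,5,'pics/s14c.png')
rep((.6041,.1786,.26),23.1)"
```

```text
time: 13.85
tool_pos: [0.5397, -0.0079, 0.2731]
tool_rot: [0.29, -0.292, 0.645, -0.644]
contact_force: [1.2, 0.3, -1.3]
gripper_width: 0.224
time: 15.05
tool_pos: [0.6037, 0.1798, 0.2728]
tool_rot: [-0.59, 0.591, -0.39, 0.389]
contact_force: [-0.3, -0.3, -1.5]
gripper_width: 0.225
time: 15.25
tool_pos: [0.6038, 0.1777, 0.274]
tool_rot: [-0.589, 0.59, -0.391, 0.39]
contact_force: [0.5, 0.1, -1.7]
gripper_width: 0.228
t 15.35 tcp [0.604  0.1776 0.2745] jawyaw 22.91 tooly [-5.e-04 -3.e-04 -1.e+00] F [ 0.2 -0.4 -1.9] T [-0.03 -0.04 -0.03] g 19.6 q [ 0.17  0.04  1.55 -0.    1.55 -0.23]
 units [ 0.    0.02 -0.29]
 rot units [ 0.   -0.    0.03]
```

View pics/s14c.png

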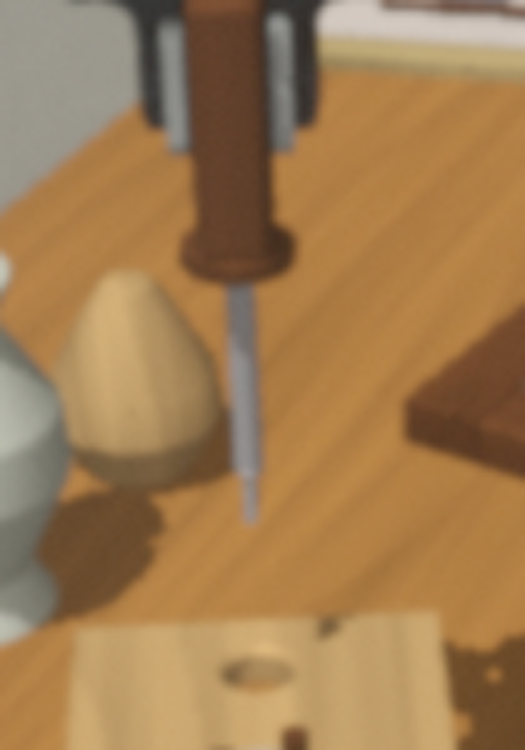

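View pics/t14.png

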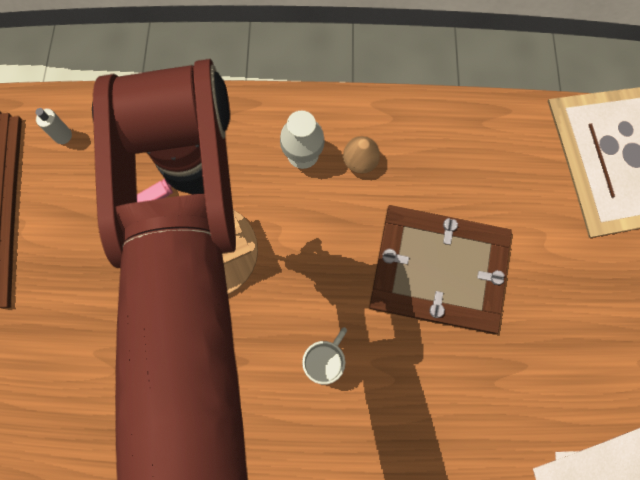

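```bash
python3 - <<'E'
from h import *
h=np.array([.603,.1813,.161]); b=proj('side',[h])[0]
print("pred tip over hole incl bias",b+[.96,1.45],"near edge",proj('side',[h+.007*np.array([-.39,.92,0])])[0]-b)
for d in ([.01,0,0],[0,.01,0],[0,0,.01]): print(d,proj('side',[h+d])[0]-b)
E
```

```text
pred tip over hole incl bias [274.37762925 252.48192859] near edge [-0.21337568  2.67964557]
[0.01, 0, 0] [-6.31895338 -1.37182194]
[0, 0.01, 0] [-3.05224044  3.58156206]
[0, 0, 0.01] [-0.32321193 -5.94756102]
```

The driver is about 1 to 2 mm short in y relative to the hole, and the top view shows all four tongues home, including the turned one at (438,303). I'll nudge +1.5 mm in y and descend to just above the plate.

```bash
python3 -m jog '{"offset":[[0,0.03,-0.3],[0,0,-0.3],[0,0,-0.2],[0,0,-0.1],[0,0,0],[0,0,0]],"angular":[[0,0,0],[0,0,0],[0,0,0],[0,0,0],[0,0,0],[0,0,0]],"jaw":[5,5,5,5,5,5]}'
python3 -c "
from h import *
s=manip.grab_frame('side');cv2.imwrite('pics/s15.png',s)
crop(s,245,240,65,60,10,'pics/s15c.png')
rep((.6041,.1786,.138),23.1)"
```

```text
time: 15.95
tool_pos: [0.6043, 0.1799, 0.2299]
tool_rot: [0.59, -0.59, 0.39, -0.39]
contact_force: [-0.4, 0.2, -2.0]
gripper_width: 0.225
t 16.0 tcp [0.6045 0.1799 0.2305] jawyaw 23.0 tooly [ 1.1e-03  2.0e-04 -1.0e+00] F [ 0.4 -0.3 -2.1] T [-0.03  0.04  0.04] g 19.4 q [ 0.17  0.07  1.6  -0.    1.47 -0.23]
 units [-0.01 -0.03 -1.85]
 rot units [-0.    0.01  0.02]
```

View pics/s15c.png

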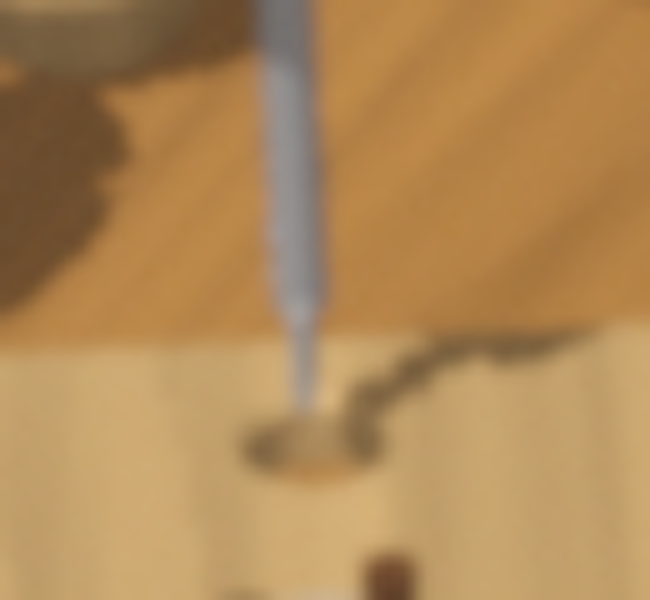

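The tip projects onto the hole's centre: predicted (312,451) against hole centre (312,450) in the crop. I'll lower it in.

```bash
python3 -m jog '{"offset":[[0,0,-0.15],[0,0,-0.15],[0,0,-0.15],[0,0,-0.2],[0,0,-0.2],[0,0,-0.2],[0,0,-0.2],[0,0,-0.2],[0,0,-0.15],[0,0,-0.1],[0,0,0]],"angular":[[0,0,0],[0,0,0],[0,0,0],[0,0,0],[0,0,0],[0,0,0],[0,0,0],[0,0,0],[0,0,0],[0,0,0],[0,0,0]],"jaw":[5,5,5,5,5,5,5,5,5,5,5]}'
python3 -c "
from h import *
s=manip.grab_frame('side');cv2.imwrite('pics/s16.png',s)
crop(s,225,200,105,105,6,'pics/s16c.png')
rep((.6041,.1786,.138),23.1)"
```

```text
time: 17.1
tool_pos: [0.6037, 0.1798, 0.1437]
tool_rot: [-0.589, 0.59, -0.391, 0.39]
contact_force: [-0.5, 0.1, -2.2]
gripper_width: 0.226
t 17.15 tcp [0.6041 0.1799 0.1445] jawyaw 23.0 tooly [-5.e-04 -1.e-04 -1.e+00] F [ 0.4 -0.7 -0.9] T [ 0.01  0.   -0.03] g 19.7 q [ 0.17  0.13  1.68  0.    1.33 -0.23]
 units [ 0.   -0.03 -0.13]
 rot units [ 0.   -0.    0.02]
```

View pics/s16c.png

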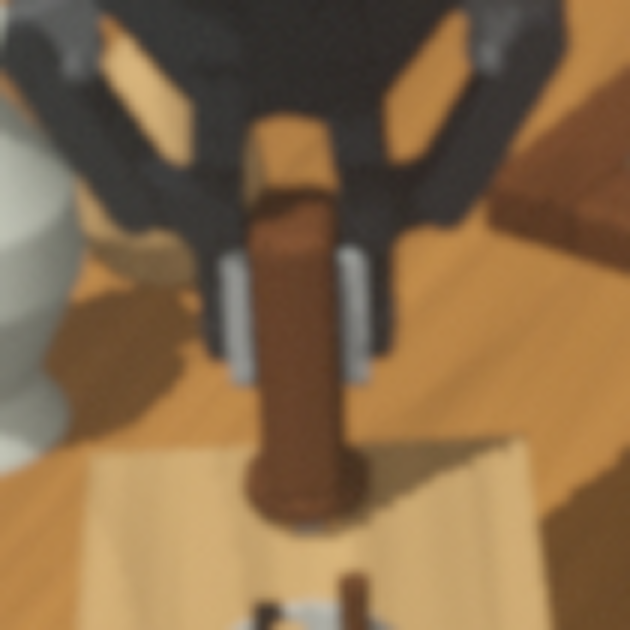

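The collar is still about 6 mm above the plate, and the shank is just visible below it. I'll continue in small steps and watch the force.

```bash
python3 -m jog '{"offset":[[0,0,-0.04],[0,0,-0.04],[0,0,-0.02],[0,0,0]],"angular":[[0,0,0],[0,0,0],[0,0,0],[0,0,0]],"jaw":[5,5,5,5]}'
python3 -m jog '{"offset":[[0,0,-0.02],[0,0,0]],"angular":[[0,0,0],[0,0,0]],"jaw":[5,5]}'
python3 -m jog '{"offset":[[0,0,-0.02],[0,0,0]],"angular":[[0,0,0],[0,0,0]],"jaw":[5,5]}'
```

```text
time: 17.55
tool_pos: [0.6041, 0.1799, 0.1397]
tool_rot: [-0.59, 0.59, -0.39, 0.39]
contact_force: [-0.1, -0.1, -2.2]
gripper_width: 0.229
time: 17.75
tool_pos: [0.6041, 0.1799, 0.1387]
tool_rot: [-0.59, 0.59, -0.39, 0.39]
contact_force: [-0.1, 0.6, -1.3]
gripper_width: 0.226
time: 17.95
tool_pos: [0.6044, 0.1799, 0.138]
tool_rot: [0.59, -0.59, 0.39, -0.39]
contact_force: [0.4, -0.2, -0.5]
gripper_width: 0.227
```

```bash
python3 -m jog '{"offset":[[0,0,-0.02],[0,0,0]],"angular":[[0,0,0],[0,0,0]],"jaw":[5,5]}'
python3 -m jog '{"offset":[[0,0,0],[0,0,0]],"angular":[[0,0,0],[0,0,0]],"jaw":[5,5]}'
```

```text
time: 18.15
tool_pos: [0.6049, 0.18, 0.138]
tool_rot: [0.59, -0.589, 0.39, -0.391]
contact_force: [-1.4, -0.2, 4.4]
gripper_width: 0.228
time: 18.35
tool_pos: [0.6049, 0.18, 0.138]
tool_rot: [0.59, -0.589, 0.39, -0.391]
contact_force: [-0.6, -0.7, 5.6]
gripper_width: 0.228
```

The collar is on the plate: Fz went from −2 to +5 N and z stopped at 0.138, the same as at pick-up. I'll release gently.

```bash
python3 -m jog '{"offset":[[0,0,0],[0,0,0],[0,0,0],[0,0,0],[0,0,0],[0,0,0],[0,0,0],[0,0,0],[0,0,0],[0,0,0],[0,0,0],[0,0,0]],"angular":[[0,0,0],[0,0,0],[0,0,0],[0,0,0],[0,0,0],[0,0,0],[0,0,0],[0,0,0],[0,0,0],[0,0,0],[0,0,0],[0,0,0]],"jaw":[20,21,23,25,28,32,38,44,50,56,60,60]}'
python3 -c "
from h import *
s=manip.grab_frame('side');cv2.imwrite('pics/s17.png',s)
crop(s,225,200,105,105,6,'pics/s17c.png')
rep()"
```

```text
time: 19.55
tool_pos: [0.6042, 0.1799, 0.1368]
tool_rot: [0.59, -0.59, 0.39, -0.39]
contact_force: [-0.2, -0.8, 0.4]
gripper_width: 0.702
t 19.6 tcp [0.6042 0.1799 0.1368] jawyaw 23.0 tooly [ 0.  0. -1.] F [ 1.  -0.4 -0.9] T [ 0.02  0.01 -0.01] g 59.8 q [ 0.17  0.14  1.68  0.    1.32 -0.23]
```

View pics/s17c.png

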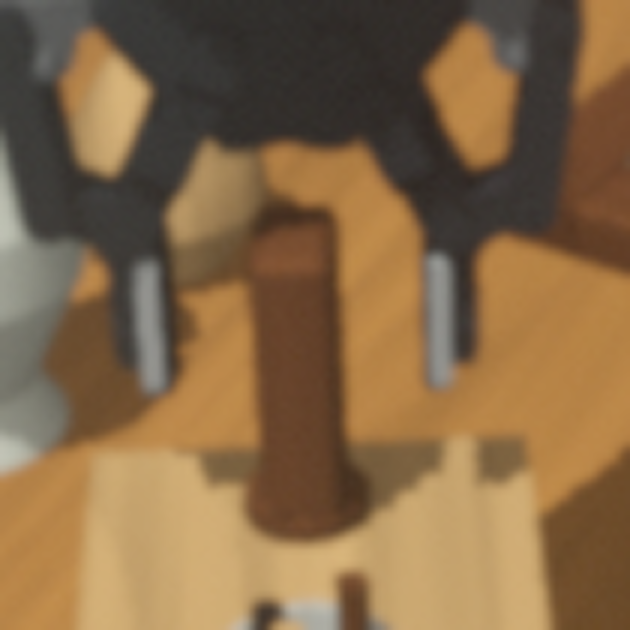

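The driver stands free and upright with both fingers clear. I'll retreat straight up, then back away so the top camera can see.

```bash
python3 -m jog '{"offset":[[0,0,0.2],[0,0,0.4],[0,0,0.5],[0,0,0.5],[0,0,0.5],[0,0,0.5],[-0.3,-0.6,0],[-0.3,-0.6,0],[-0.3,-0.6,0],[-0.3,-0.6,0],[-0.3,-0.6,0],[-0.3,-0.6,0]],"angular":[[0,0,0],[0,0,0],[0,0,0],[0,0,0],[0,0,0],[0,0,0],[0,0,0],[0,0,0],[0,0,0],[0,0,0],[0,0,0],[0,0,0]],"jaw":[60,60,60,60,60,60,60,60,60,60,60,60]}'
python3 -m jog '{"offset":[[0,-0.6,0],[0,-0.6,0],[0,-0.6,0],[0,-0.6,0],[0,0,0],[0,0,0]],"angular":[[0,0,0],[0,0,0],[0,0,0],[0,0,0],[0,0,0],[0,0,0]],"jaw":[60,60,60,60,60,60]}'
python3 -c "
from h import *
s=manip.grab_frame('side');cv2.imwrite('pics/s18.png',s)
t=manip.grab_frame('top');cv2.imwrite('pics/t18.png',t)
crop(s,205,220,140,110,5,'pics/s18c.png');crop(t,140,180,130,120,5,'pics/t18c.png')
rep()"; python3 tg.py pics/s18.png
```

```text
time: 20.8
tool_pos: [0.5136, -0.0012, 0.2678]
tool_rot: [0.59, -0.59, 0.39, -0.391]
contact_force: [0.2, -0.6, -0.1]
gripper_width: 0.707
time: 21.4
tool_pos: [0.5142, -0.1205, 0.2675]
tool_rot: [0.59, -0.589, 0.391, -0.391]
contact_force: [-0.3, 0.3, -0.3]
gripper_width: 0.704
t 21.5 tcp [ 0.5143 -0.1195  0.2672] jawyaw 23.04 tooly [ 5.e-04  2.e-04 -1.e+00] F [0.4 0.3 0.9] T [0.   0.03 0.03] g 59.9 q [-0.37 -0.2   1.79  0.    1.55 -0.77]
pics/s18.png (55, array([ 0.5028, -0.1981,  0.025 ]), np.float64(-0.2))
```

View pics/s18c.png

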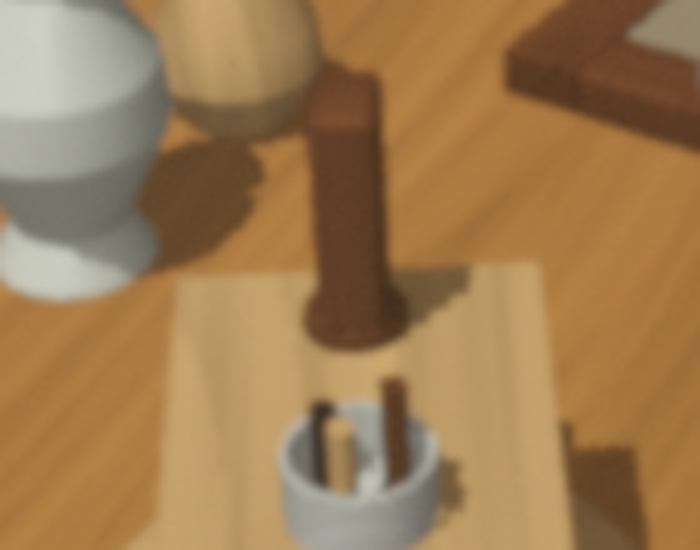

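View pics/t18.png

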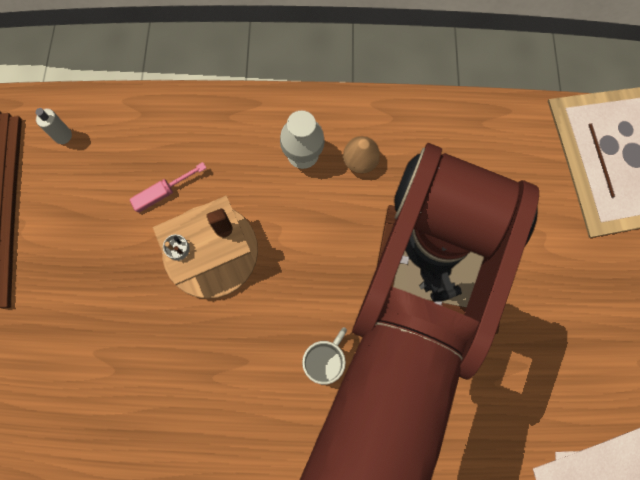

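View pics/t18c.png

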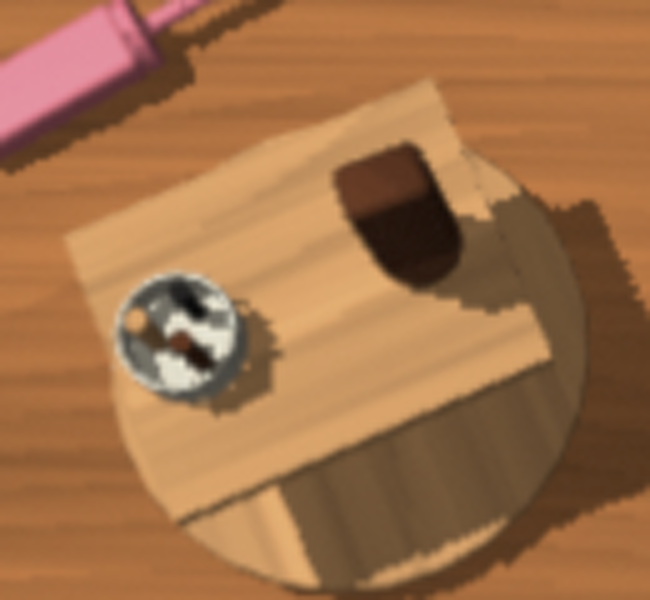

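```bash
python3 - <<'E'
from h import *
P=lambda x,y:((x+.5)/5-.5+140,(y+.5)/5-.5+180)
h=np.mean([onz("top",P(*c),.185) for c in [(334,173),(412,143),(432,190),(357,219)]],0);print("handle top",h,"hole .6030 .1813")
c=np.array([.6030,.1813,.105]);
print("pred handle-top crop px",(proj("top",[c+[0,0,.08]])[0]-[140,180]+.5)*5)
print(manip.state()["joint_vel"].round(3))
a=manip.grab_frame("top");b=cv2.imread("pics/t18.png");print("moving?",cv2.absdiff(a,b)[180:300,140:270].max())
E
```

```text
handle top [0.60159979 0.1818516  0.185     ] hole .6030 .1813
pred handle-top crop px [386.23484355 177.5025683 ]
[ 0.011 -0.     0.003 -0.002 -0.002 -0.   ]
moving? 6
```

The handle top is within 1.5 mm of the hole axis, so the driver is upright and centred. The stand is still, the catch is home, and the mug, vase and pear have not moved. Handing in.

```bash
python3 -c "
from plant import manip
print(manip.job_done())"
```

```text
the job is handed in; nothing more can be done
None
```

I handed the job in at about 21.6 s. The open catch was turned home with the driver, and the driver is back upright in its hole in the stand. The hand-in gave no verdict.

- **Turning the catch:** I took the dark driver from the stand and set its blade about 6 mm deep in the slot. I turned it clockwise until the tongue stopped moving and the torque rose to about 0.2 N m. I then turned it back about 12° within the blade's play to unload it and lifted out.
- **Catch:** the tongue did not move between the stop and the last picture, within 0.5°. From above it lay straight in over the backing like the other three.
- **Driver and stand:** the handle top was about 1.5 mm from the measured hole centre. The collar met the plate at the same tool height as at pick-up, with about 5 N of contact force. Two top pictures in a row showed the stand at rest.
- **Mug, vase and pear:** they stayed at the same pixels as at the start.

**Disagreements:**
- The side camera read 1 to 1.5 pixels off the top camera, so I used it only for relative positions.
- The tool had to turn about 18° past nominal before the stop torque showed. That is more than the blade's play of about 9°, so the driver probably twisted a little in the grip.
- The pink decoy screwdriver fell over by itself early on. It was never touched and stayed on the table.

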